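# Line up the can capacitors by height on the kitting rail

### The job

Low parts are fitted to the board first, so lay the kit out in that order: stand the four blue can capacitors pins up in the four black dishes on the kitting rail, one in the middle of each dish, lined up by height with the shortest in the dish next to the circuit board in its holder and the tallest at the far end. Don't tip any of them over on the way.

Things in the scene. Friction and masses are not known exactly. Their poses are not given: they have to be found in the camera images.
- cap30_mid (a point): Can capacitor, 30 mm high and 35 mm in diameter: a smooth upright cylinder in a blue sleeve with a grey stripe down one side, standing pins up on its flat can end. The point is on its axis, half-way up (15 mm above its underside); z is the axis, up. Two thin 6 mm pins stand on its black top, not counted in the height. About 40 g. At the start everything else on the table is at least 25 mm away from it.
- cap45_mid (a point): Can capacitor, 45 mm high and 25 mm in diameter: a smooth upright cylinder in a blue sleeve with a grey stripe down one side, standing pins up on its flat can end. The point is on its axis, half-way up (22.5 mm above its underside); z is the axis, up. Two thin 6 mm pins stand on its black top, not counted in the height. About 32 g. At the start everything else on the table is at least 25 mm away from it.
- cap60_mid (a point): Can capacitor, 60 mm high and 40 mm in diameter: a smooth upright cylinder in a blue sleeve with a grey stripe down one side, standing pins up on its flat can end. The point is on its axis, half-way up (30 mm above its underside); z is the axis, up. Two thin 6 mm pins stand on its black top, not counted in the height. About 95 g. At the start everything else on the table is at least 25 mm away from it.
- cap75_mid (a point): Can capacitor, 75 mm high and 30 mm in diameter: a smooth upright cylinder in a blue sleeve with a grey stripe down one side, standing pins up on its flat can end. The point is on its axis, half-way up (37.5 mm above its underside); z is the axis, up. Two thin 6 mm pins stand on its black top, not counted in the height. About 75 g. At the start everything else on the table is at least 25 mm away from it.
- dish_a: One of four identical shallow black square dishes side by side on the rail, in no particular order of name, about 80 mm apart (68 to 92). 64 x 64 mm outside, 8 mm high with 2.5 mm walls and floor, so 59 mm inside and 5.5 mm deep. Origin: centre of its underside, which is 10 mm above the table; the inner floor is 12.5 mm and the rim 18 mm above the table. Axes as the rail's. Fixed.
- dish_b: One of four identical shallow black square dishes side by side on the rail, in no particular order of name, about 80 mm apart (68 to 92). 64 x 64 mm outside, 8 mm high with 2.5 mm walls and floor, so 59 mm inside and 5.5 mm deep. Origin: centre of its underside, which is 10 mm above the table; the inner floor is 12.5 mm and the rim 18 mm above the table. Axes as the rail's. Fixed.
- dish_c: One of four identical shallow black square dishes side by side on the rail, in no particular order of name, about 80 mm apart (68 to 92). 64 x 64 mm outside, 8 mm high with 2.5 mm walls and floor, so 59 mm inside and 5.5 mm deep. Origin: centre of its underside, which is 10 mm above the table; the inner floor is 12.5 mm and the rim 18 mm above the table. Axes as the rail's. Fixed.
- dish_d: One of four identical shallow black square dishes side by side on the rail, in no particular order of name, about 80 mm apart (68 to 92). 64 x 64 mm outside, 8 mm high with 2.5 mm walls and floor, so 59 mm inside and 5.5 mm deep. Origin: centre of its underside, which is 10 mm above the table; the inner floor is 12.5 mm and the rim 18 mm above the table. Axes as the rail's. Fixed.
- rail: Kitting rail: flat aluminium bar on the table, 70 mm wide, 358 mm long and 10 mm high, carrying the four dishes in a row. Origin: middle of its underside, on the table; its y axis runs along its length (roughly to the robot's left), x across it, z up. Fixed.
- board: Half-populated green circuit board, 130 x 104 mm, on brass posts in an aluminium holder (150 x 108 mm, 45 mm high overall), beside one end of the rail, left or right; a white divided tray of small parts stands beside the other end. Origin: centre of its underside, on the table. Fixed.
There are look-alikes about, which are no part of the job. What is shaped like the part that bears cap30_mid but orange is not meant.

How it is judged:
At the end, for the whole second after the job is handed in: Each capacitor stands upright (within 0.1 rad) on the floor of a dish of its own (height within 4 mm), its axis within 10 mm of the dish's centre, at rest and released; counted along the rail from the end beside the board they are 30, 45, 60 and 75 mm high ((horizontal distance between cap30_mid and dish_a below 0.01 m or horizontal distance between cap30_mid and dish_b below 0.01 m or horizontal distance between cap30_mid and dish_c below 0.01 m or horizontal distance between cap30_mid and dish_d below 0.01 m) and angle between each of cap30_mid, cap45_mid, cap60_mid, cap75_mid's own z axis and vertical below 0.1 rad and height (world z) of cap30_mid between 0.0235 and 0.0315 m and linear speed of each of cap30, cap45, cap60, cap75 below 0.02 m/s and (horizontal distance between cap45_mid and dish_a below 0.01 m or horizontal distance between cap45_mid and dish_b below 0.01 m or horizontal distance between cap45_mid and dish_c below 0.01 m or horizontal distance between cap45_mid and dish_d below 0.01 m) and height (world z) of cap45_mid between 0.031 and 0.039 m and (horizontal distance between cap60_mid and dish_a below 0.01 m or horizontal distance between cap60_mid and dish_b below 0.01 m or horizontal distance between cap60_mid and dish_c below 0.01 m or horizontal distance between cap60_mid and dish_d below 0.01 m) and height (world z) of cap60_mid between 0.0385 and 0.0465 m and (horizontal distance between cap75_mid and dish_a below 0.01 m or horizontal distance between cap75_mid and dish_b below 0.01 m or horizontal distance between cap75_mid and dish_c below 0.01 m or horizontal distance between cap75_mid and dish_d below 0.01 m) and height (world z) of cap75_mid between 0.046 and 0.054 m and ((y of each of board, cap45_mid in the frame of rail above 0 m and y of cap30_mid in the frame of rail between 0.08 and 0.2 m and y of cap45_mid in the frame of rail below 0.08 m and y of cap60_mid in the frame of rail between -0.08 and 0 m and y of cap75_mid in the frame of rail between -0.2 and -0.08 m) or (y of each of board, cap45_mid in the frame of rail below 0 m and y of cap30_mid in the frame of rail between -0.2 and -0.08 m and y of cap45_mid in the frame of rail above -0.08 m and y of cap60_mid in the frame of rail between 0 and 0.08 m and y of cap75_mid in the frame of rail between 0.08 and 0.2 m))); the robot touches nothing.
It fails at once if the 30 mm capacitor is tipped over (angle between cap30_mid's own z axis and vertical above 0.7 rad).
It fails at once if the 45 mm capacitor is tipped over (angle between cap45_mid's own z axis and vertical above 0.7 rad).
It fails at once if the 60 mm capacitor is tipped over (angle between cap60_mid's own z axis and vertical above 0.7 rad).
It fails at once if the 75 mm capacitor is tipped over (angle between cap75_mid's own z axis and vertical above 0.7 rad).
It also fails if it takes over 115 s, if anything falls off the work surface, if the arm or the gripper's body presses on something with over 40 N, if the wrist force passes 120 N, or if a joint passes its speed limit or range.

### The arm

A 7-joint arm with a two-finger parallel gripper is mounted at the origin on the work surface. World frame = base frame: x ahead of the robot, y to its left, z up, the work surface at z = 0. Lengths are in m, angles in rad, forces in N, time in s.
With the tool pointing down it reaches from about 0.35 to 0.9 m from the base axis. Payload 8.1 kg.
Tool frame: the origin (TCP) lies at the very end of the fingers, on their centre line; the grasp point (between the pads) lies 19 mm behind it; z points along the fingers, y is the direction in which the jaws open and shut (so a half turn about z gives the same grasp; the last joint's range is limited). The gripper opens to 92 mm and grips with 3 to 60 N. Pads are 19 mm wide; open, the fingers measure 130 mm over their backs; the gripper's body (75 mm by 190 mm) begins 47 mm behind the grasp point.
Start: joints at [-1.316, 0.434, 0.025, 1.573, -0.012, 1.134, -0.075], TCP at [0.219, 0.585, 0.206] pointing down, gripper open.
Joint ranges: [-2.62, 2.62], [-0.44, 2.09], [-1.27, 1.32], [0.08, 2.57], [-1.32, 4.46], [0.12, 2], [-2.74, 2.74]. Speed limits (rad/s): [2.22, 2.22, 3.01, 3.01, 3.14, 3.14, 3.14].

### API

Orientations are given as a rotation vector (axis times angle).
In Python, from cell import observe, get_image, sign_off gives the robot as it stands.
- The arm moves only by the tool arm_command, never from a script. Its argument "deltas" is a list of rows, each an object with "xyz": the shift along the tool's x, y, z in cm, a list of three; "turn": the turn about the tool's z in degrees; "jaw": the closure in counts, from 0 (fully open) to 255 (shut). A call has 1 to 5 rows; each row is the pose to reach, as a shift and turn from the pose measured when the call began, along the tool's axes at that moment; what a row does not reach only later rows make up. A row lasts 1/12 s, in which the tool goes at most 41.7 mm and 7.16 degrees, less where a joint would pass 70% of its speed; a pose out of reach is approached as far as the arm can. A call with a gripper value outside its range is refused whole. The fingers move at their own pace and stop on an object; "force" is the grip in N (left out, the last holds). Time passes only in rows, so rows that repeat a pose let the fingers close. It gives the time, the measured TCP pose, the force and the opening at its end, in the units of the state.
- observe(): the state, without advancing time (a new reading comes with each control period).
- get_image(name): name is "scene" or "top" or "wrist"; returns a dict with "frame" (400x640x3 uint8, red, green, blue), "depth" (400x640 float32, m along the optical axis (not along the pixel's ray), 0 where there is no reading), "camera_matrix" (3x3 intrinsics, pixels), "distortion" ([k1, k2, p1, p2, k3] as OpenCV has them; the pictures are not rectified), "cam_to_world" (4x4, takes a point from camera to world coordinates). Camera axes: x right, y up, looking along -z (the intrinsics and any distortion apply to the point x, -y, -z); pixel columns grow to the right and rows downward; lengths in m; the calibration is good to about 2 mm. A picture is of the moment at which its call begins.
- sign_off(): hands the job in, once; it reports no verdict.
The state is a dict: "clock": time; "joints": joint angles; "dq": joint speeds; "joint_efforts": joint torques, N m; "position": TCP position; "ee_rot": TCP orientation; "force": force on the tool from outside, world axes, zero at the start; "ft_torque": the same for the moment, N m; "width": opening from 0.0 (shut) to 1.0 (fully open).
Only numpy, scipy, OpenCV 4.12 (cv2) and the standard library are available. Lean on these libraries where they do the work, as an engineer would, in place of code of your own. Each camera call takes 0.05 s, during which the arm holds its last target.

## Working session

There is one attempt and no reset: what is moved stays moved. The work goes in short steps, Python scripts to look and compute and a tool call to move; the robot and the scene stay as the last step left them, time stands still between calls to the robot, and variables do not carry over. Pictures are saved under pics/ and viewed, and the job is handed in when it is done.

Besides the shell and the picture viewer there is one more tool, called after "Request:" in YAML: its name, and indented under it one key for each argument. arm_command: Moves the arm, as the interface text tells. Its arguments: {"type":"object","properties":{"deltas":{"type":"array","items":{"type":"object","properties":{"xyz":{"type":"array","items":{"type":"number"}},"turn":{"type":"number"},"jaw":{"type":"number"}}}},"force":{"type":"number"}},"required":["deltas"]}

```bash
mkdir -p pics; ls
cat > h.py <<'E'
from cell import observe,get_image,sign_off
import numpy as np,cv2
def save(im,n): cv2.imwrite('pics/'+n+'.png',cv2.cvtColor(im,cv2.COLOR_RGB2BGR))
def rays(g,uv):
    uv=np.array(uv,float).reshape(-1,1,2)
    p=cv2.undistortPoints(uv,g['camera_matrix'],np.array(g['distortion'],float)).reshape(-1,2)
    d=np.c_[p[:,0],-p[:,1],-np.ones(len(p))]
    T=np.array(g['cam_to_world']); return T[:3,3],d@T[:3,:3].T
def onplane(g,uv,z):
    o,d=rays(g,uv); t=(z-o[2])/d[:,2]; return o+d*t[:,None]
def cloud(g):
    h,w=g['depth'].shape
    uv=np.stack(np.meshgrid(np.arange(w),np.arange(h)),-1).reshape(-1,2)
    o,d=rays(g,uv); return (o+d*g['depth'].reshape(-1,1)).reshape(h,w,3)
E
python3 - <<'E'
from h import *
print(observe())
for n in('scene','top','wrist'):
    g=get_image(n); save(g['frame'],n+'0'); print(n,np.round(g['cam_to_world'],3).tolist(),np.round(g['camera_matrix'],1).tolist(),g['distortion'],(g['depth']>0).mean())
E
```

```text
pics
{'clock': 0.0, 'joints': array([-1.31554168,  0.43524156,  0.02496015,  1.57410955, -0.011598  ,
        1.13398484, -0.07508629]), 'dq': array([-1.02894477e-03, -8.35708950e-04, -2.31345427e-05,  3.76219166e-04,
        3.65216991e-04,  3.98480577e-04, -4.28118478e-04]), 'joint_efforts': array([ 2.78678311e-05, -6.67883849e+01,  9.84603725e-01, -3.14434040e+01,
       -6.05268474e-02,  4.34525299e-02,  1.64533758e-04]), 'position': array([0.21877415, 0.58487304, 0.20502849]), 'ee_rot': array([-5.59164028e-01, -3.09128285e+00,  2.50043496e-03]), 'force': array([1.19551534, 0.12898822, 0.02278286]), 'ft_torque': array([ 0.00224526, -0.01056951, -0.02407801]), 'width': 1.000594337877956}
scene [[-0.287, -0.65, 0.704, 1.134], [0.958, -0.19, 0.215, 0.157], [-0.006, 0.736, 0.677, 0.604], [0.0, 0.0, 0.0, 1.0]] [[374.9, 0.0, 319.5], [0.0, 374.9, 200.8], [0.0, 0.0, 1.0]] [-0.03206332  0.          0.          0.          0.        ] 0.9959921875
top [[-0.019, 0.997, -0.077, 0.488], [-1.0, -0.018, 0.014, -0.016], [0.012, 0.078, 0.997, 0.929], [0.0, 0.0, 0.0, 1.0]] [[428.0, 0.0, 316.9], [0.0, 428.0, 196.3], [0.0, 0.0, 1.0]] [-0.11721292  0.          0.          0.          0.        ] 0.9959921875
wrist [[0.35, -0.903, -0.249, 0.152], [0.937, 0.337, 0.094, 0.61], [-0.001, -0.266, 0.964, 0.383], [0.0, 0.0, 0.0, 1.0]] [[281.8, 0.0, 321.7], [0.0, 281.8, 197.0], [0.0, 0.0, 1.0]] [0.00790438 0.         0.         0.         0.        ] 0.985125
```

View pics/top0.png

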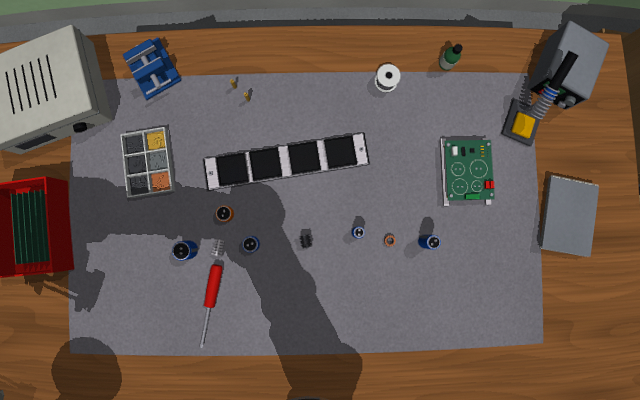

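View pics/scene0.png

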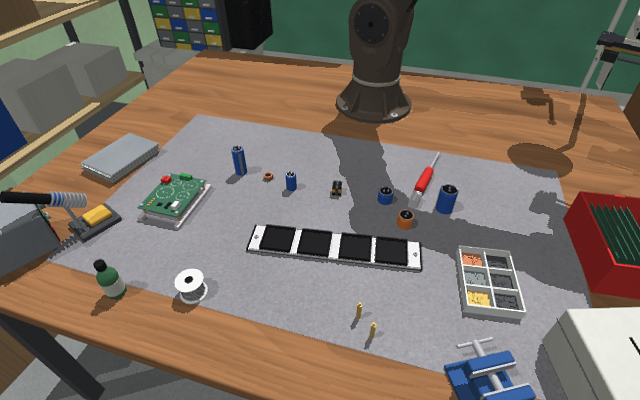

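View pics/wrist0.png

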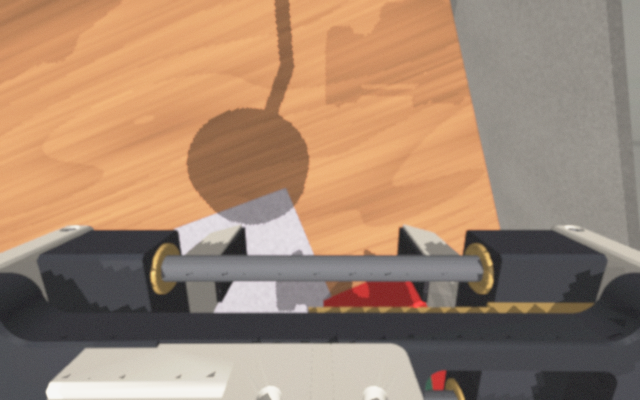

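Run:
```python
from h import *
gt=get_image('top'); gs=get_image('scene')
f=cv2.resize(gt['frame'][190:270,160:460],None,fx=2.6,fy=2.6,interpolation=cv2.INTER_CUBIC); save(f,'crop0')
for nm,g in(('top',gt),('scene',gs)):
    P=cloud(g); hsv=cv2.cvtColor(g['frame'],cv2.COLOR_RGB2HSV)
    blue=(cv2.inRange(hsv,(100,110,40),(130,255,255))>0)
    up=(P[...,2]>0.006)&(P[...,2]<0.12)&(P[...,0]>.3)&(P[...,0]<.56)&(abs(P[...,1])<.36)
    # also black tops adjoining blue
    n,l,s,c=cv2.connectedComponentsWithStats(up.astype(np.uint8))
    for i in range(1,n):
        m=l==i
        if s[i][4]<25: continue
        z=np.percentile(P[m][:,2],90)
        t=m&(P[...,2]>z-.003)
        Q=P[t]; (cc,r)=cv2.minEnclosingCircle(Q[:,:2].astype(np.float32))
        print(nm,np.round(c[i]),s[i][4],'blue',(m&blue).sum(),'z90',round(z,4),'zmax',round(P[m][:,2].max(),4),'top c',np.round(cc,4),'r',round(r,4), np.round(Q[:,:2].mean(0),4))
```

```text
top [456. 197.] 250 blue 0 z90 0.0414 zmax 0.0457 top c [ 0.5515 -0.3514] r 0.0094 [ 0.5514 -0.3513]
top [224. 214.] 240 blue 0 z90 0.0332 zmax 0.038 top c [0.5257 0.1693] r 0.0169 [0.5254 0.169 ]
top [358. 232.] 130 blue 30 z90 0.0474 zmax 0.0518 top c [ 0.4803 -0.1125] r 0.0121 [ 0.4812 -0.1126]
top [305. 241.] 136 blue 0 z90 0.0283 zmax 0.0295 top c [ 0.4642 -0.0018] r 0.0165 [ 0.4645 -0.001 ]
top [430. 241.] 271 blue 107 z90 0.0772 zmax 0.081 top c [ 0.4583 -0.2599] r 0.0149 [ 0.4581 -0.2591]
top [251. 244.] 233 blue 42 z90 0.0327 zmax 0.0378 top c [0.4598 0.1133] r 0.017 [0.4597 0.1132]
top [389. 241.] 71 blue 0 z90 0.0137 zmax 0.0151 top c [ 0.4606 -0.1836] r 0.0116 [ 0.4602 -0.1829]
top [184. 250.] 414 blue 138 z90 0.0627 zmax 0.0675 top c [0.45   0.2505] r 0.0199 [0.4497 0.2504]
top [218. 247.] 124 blue 0 z90 0.03 zmax 0.0319 top c [0.4538 0.1836] r 0.0173 [0.4536 0.1829]
top [212. 288.] 543 blue 0 z90 0.0268 zmax 0.0301 top c [0.3729 0.1969] r 0.0446 [0.3747 0.1959]
scene [239. 159.] 334 blue 197 z90 0.0761 zmax 0.0808 top c [ 0.458  -0.2613] r 0.0153 [ 0.4595 -0.2619]
scene [421. 186.] 445 blue 0 z90 0.0277 zmax 0.0302 top c [0.4012 0.1888] r 0.0727 [0.4189 0.1873]
scene [291. 180.] 178 blue 124 z90 0.0463 zmax 0.0509 top c [ 0.481  -0.1156] r 0.0124 [ 0.4817 -0.1143]
scene [268. 175.] 57 blue 0 z90 0.0133 zmax 0.0142 top c [ 0.4623 -0.1846] r 0.0126 [ 0.462  -0.1849]
scene [198. 182.] 163 blue 0 z90 0.0408 zmax 0.0437 top c [ 0.5517 -0.3519] r 0.0083 [ 0.5518 -0.3518]
scene [337. 187.] 122 blue 0 z90 0.028 zmax 0.0317 top c [ 0.466  -0.0031] r 0.0158 [ 0.4656 -0.0032]
scene [446. 198.] 471 blue 317 z90 0.0613 zmax 0.0664 top c [0.4509 0.2504] r 0.0196 [0.4516 0.2494]
scene [385. 194.] 222 blue 121 z90 0.0318 zmax 0.0339 top c [0.4608 0.1121] r 0.0179 [0.4618 0.1125]
scene [405. 218.] 264 blue 0 z90 0.0315 zmax 0.034 top c [0.5258 0.1687] r 0.0181 [0.5273 0.1679]
```

View pics/crop0.png

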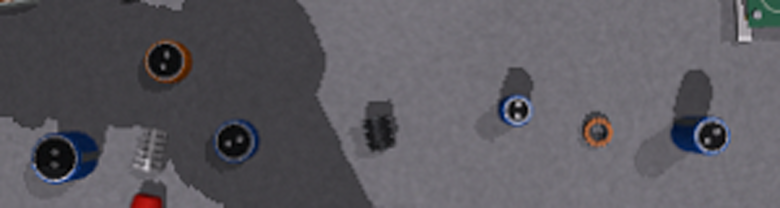

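Run:
```python
from h import *
res={}
for nm in('top','scene'):
    g=get_image(nm); P=cloud(g); hsv=cv2.cvtColor(g['frame'],cv2.COLOR_RGB2HSV)
    dark=(hsv[...,2]<60)&(P[...,2]>.008)&(P[...,2]<.024)&(P[...,0]>.5)&(P[...,0]<.75)&(abs(P[...,1])<.25)
    n,l,s,c=cv2.connectedComponentsWithStats(dark.astype(np.uint8))
    out=[]
    for i in range(1,n):
        if s[i][4]<100: continue
        cs,_=cv2.findContours((l==i).astype(np.uint8),cv2.RETR_EXTERNAL,cv2.CHAIN_APPROX_NONE)
        q=onplane(g,max(cs,key=len).reshape(-1,2),.018)
        r=cv2.minAreaRect(q[:,:2].astype(np.float32)); 
        r2=cv2.minAreaRect(onplane(g,max(cs,key=len).reshape(-1,2),.010)[:,:2].astype(np.float32))
        M=P[l==i]
        out.append((r[0][1],np.round(r[0],4),np.round(r2[0],4),np.round(r[1],3),round(r[2],1),np.round(M[:,2].mean(),4),np.round((M.min(0)+M.max(0))[:2]/2,4)))
    for o in sorted(out,key=lambda o:o[0]): print(nm,*o[1:])
    # rail: bright + dish area by height
    up=(P[...,2]>.005)&(P[...,2]<.025)&(P[...,0]>.53)&(P[...,0]<.75)&(abs(P[...,1])<.25)
    n,l,s,c=cv2.connectedComponentsWithStats(up.astype(np.uint8)); i=1+s[1:,4].argmax()
    Q=P[l==i]; r=cv2.minAreaRect(Q[:,:2].astype(np.float32)); print('rail',r,np.median(Q[:,2]))
```

```text
top [ 0.6551 -0.0806] [ 0.6566 -0.0811] [0.066 0.063] 8.2 0.0136 [ 0.6561 -0.0807]
top [ 0.6439 -0.0023] [ 0.6453 -0.0022] [0.066 0.062] 8.2 0.0136 [ 0.6441 -0.0026]
top [0.6319 0.0811] [0.6332 0.082 ] [0.066 0.063] 8.1 0.0138 [0.6314 0.0817]
top [0.6196 0.1534] [0.6208 0.1549] [0.07  0.064] 8.3 0.0138 [0.622  0.1538]
rail ((0.6365063786506653, 0.03773556649684906), (0.07512344419956207, 0.3583432137966156), 8.183284759521484) 0.012437209729820708
scene [ 0.659  -0.0806] [ 0.6525 -0.0838] [0.069 0.064] 8.1 0.0137 [ 0.6563 -0.0814]
scene [ 0.6479 -0.003 ] [ 0.6413 -0.0052] [0.069 0.064] 8.2 0.0137 [ 0.6446 -0.0033]
scene [0.6355 0.0795] [0.6287 0.0785] [0.07  0.063] 8.3 0.0137 [0.6328 0.0796]
scene [0.6254 0.151 ] [0.6184 0.151 ] [0.07  0.062] 7.6 0.0136 [0.6216 0.1509]
rail ((0.6391592621803284, 0.035703688859939575), (0.07284632325172424, 0.3588940501213074), 8.051568031311035) 0.012426176631147368
```

Candidates in the top view:
- Blue cans: (251,244), (358,232), (184,250) and (430,241). Their measured heights are 30, 45, 60 and 75 mm, so these are the ones I want.
- Look-alikes: the orange 30 mm can at (224,214), the orange ring at (389,241) and the black heatsink at (305,241). The crop confirms these aren't blue, so I'll leave them alone.

The board is at the right (−y) end. From that end the dishes are d1 (.6555,-.081), d2 (.644,-.003), d3 (.6315,.0805) and d4 (.6207,.1525).

```bash
cat >> h.py <<'E'
from scipy.spatial.transform import Rotation as Ro
def to(x,y,z,ang=0.):
    s=observe(); R=Ro.from_rotvec(s['ee_rot']).as_matrix()
    d=R.T@(np.array([x,y,z])-s['position'])*100
    a=np.degrees(np.arctan2(R[1,1],R[0,1]))
    t=(a-ang+180)%360-180
    print('t %.2f'%s['clock'],'pos',np.round(s['position'],4),'delta cm',np.round(d,2),'turn',round(t,2),'F',np.round(s['force'],1),'w',round(s['width'],3),'tz',np.round(R[:,2],3))
E
python3 -c "
from h import *
to(.4603,.1127,.15)"
```

```text
t 0.35 pos [0.2189 0.5853 0.2057] delta cm [-39.17 -35.81   5.58] turn 69.5 F [-0.1  0.2 -0.1] w 1.002 tz [-0. -0. -1.]
```

Request:
arm_command:
  deltas:
    - {"xyz": [-2,-2,0],"turn": 7}
    - {"xyz": [-6,-5,1],"turn": 14}
    - {"xyz": [-9,-8,2],"turn": 21}
    - {"xyz": [-12,-11,2],"turn": 28}
    - {"xyz": [-15,-14,2],"turn": 35}

```text
schema error: expected keys xyz, turn, jaw
```

```bash
python3 -c "
from h import *
to(.4603,.1127,.15)"
```

```text
t 0.35 pos [0.2189 0.5853 0.2057] delta cm [-39.17 -35.81   5.58] turn 69.5 F [-0.1  0.2 -0.1] w 1.002 tz [-0. -0. -1.]
```

Request:
arm_command:
  deltas:
    - {"xyz": [-2,-2,0],"turn": 7,"jaw": 0}
    - {"xyz": [-6,-5,1],"turn": 14,"jaw": 0}
    - {"xyz": [-9,-8,2],"turn": 21,"jaw": 0}
    - {"xyz": [-12,-11,2],"turn": 28,"jaw": 0}
    - {"xyz": [-15,-14,2],"turn": 35,"jaw": 0}
  force: 25

```text
clock: 0.77
position: [0.3054, 0.4108, 0.1851]
ee_rot: [-1.471, -2.776, 0.002]
force: [0.8, 0.3, 0.2]
width: 1.004
```

```bash
python3 -c "
from h import *
to(.4603,.1127,.15)"
```

```text
t 0.77 pos [0.3054 0.4108 0.1851] delta cm [-33.36  -3.92   3.54] turn 34.16 F [0.8 0.3 0.2] w 1.004 tz [-0.001 -0.001 -1.   ]
```

Request:
arm_command:
  deltas:
    - {"xyz": [-4,0,0],"turn": 7,"jaw": 0}
    - {"xyz": [-8,-1,1],"turn": 14,"jaw": 0}
    - {"xyz": [-12,-1,2],"turn": 21,"jaw": 0}
    - {"xyz": [-16,-2,2],"turn": 28,"jaw": 0}
    - {"xyz": [-20,-2,3],"turn": 34.2,"jaw": 0}

```text
clock: 1.18
position: [0.4012, 0.232, 0.1561]
ee_rot: [-2.229, -2.214, 0.0]
force: [0.2, 0.4, -0.2]
width: 1.001
```

```bash
python3 -c "
from h import *
to(.4603,.1127,.12)"
```

```text
t 1.18 pos [0.4012 0.232  0.1561] delta cm [-11.89   5.99   3.6 ] turn -0.4 F [ 0.2  0.4 -0.2] w 1.001 tz [-0.  0. -1.]
```

Request:
arm_command:
  deltas:
    - {"xyz": [-4,2,1],"turn": -0.4,"jaw": 0}
    - {"xyz": [-8,4,2],"turn": -0.4,"jaw": 0}
    - {"xyz": [-11.9,6,3],"turn": -0.4,"jaw": 0}
    - {"xyz": [-11.9,6,3.6],"turn": -0.4,"jaw": 0}
    - {"xyz": [-11.9,6,3.6],"turn": -0.4,"jaw": 0}

```text
clock: 1.6
position: [0.4612, 0.1081, 0.1191]
ee_rot: [2.228, 2.213, -0.003]
force: [0.4, 0.7, 1.4]
width: 1.001
```

```bash
python3 -c "
from h import *
to(.4603,.1127,.009)
g=get_image('wrist');save(g['frame'],'w1')"
```

```text
t 1.60 pos [0.4612 0.1081 0.1191] delta cm [ 0.48 -0.09 11.01] turn -0.38 F [0.4 0.7 1.4] w 1.001 tz [-0.001 -0.002 -1.   ]
```

View pics/w1.png

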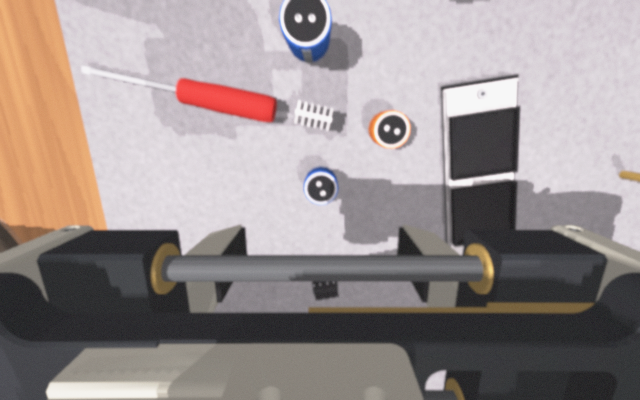

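The wrist view shows cap30 at (320,186), midway between the fingers, with the orange can clear of it at (390,130). I'll cross-check the position with wrist depth.

```bash
cat >> h.py <<'E'
def wcaps(name='wrist'):
    g=get_image(name); P=cloud(g)
    up=(P[...,2]>0.02)&(P[...,2]<0.1)&(P[...,0]>.3)&(P[...,0]<.75)&(abs(P[...,1])<.36)&(g['depth']>.2)
    n,l,s,c=cv2.connectedComponentsWithStats(up.astype(np.uint8))
    for i in range(1,n):
        m=l==i
        if s[i][4]<60 or s[i][4]>6000: continue
        z=np.percentile(P[m][:,2],85); Q=P[m&(P[...,2]>z-.003)&(P[...,2]<z+.003)]
        cc,r=cv2.minEnclosingCircle(Q[:,:2].astype(np.float32))
        print(np.round(c[i]),s[i][4],'z',round(z,4),np.round(cc,4),round(r,4),np.round(Q[:,:2].mean(0),4))
E
python3 -c "
from h import *
wcaps()"
```

```text
[307.  29.] 2673 z 0.0605 [0.4502 0.2505] 0.0197 [0.4501 0.2501]
[227. 103.] 2031 z 0.0248 [0.3734 0.1981] 0.0445 [0.3747 0.1968]
[314. 118.] 400 z 0.0279 [0.4543 0.1829] 0.0184 [0.454  0.1826]
[391. 132.] 1130 z 0.0305 [0.5257 0.1694] 0.0173 [0.5257 0.17  ]
[321. 189.] 957 z 0.0304 [0.4604 0.1147] 0.0172 [0.4605 0.1151]
[325. 292.] 478 z 0.0262 [ 0.4643 -0.0028] 0.0166 [ 0.4643 -0.0024]
```

Request:
arm_command:
  deltas:
    - {"xyz": [0.5,0,3.5],"turn": -0.4,"jaw": 0}
    - {"xyz": [0.55,-0.1,7],"turn": -0.4,"jaw": 0}
    - {"xyz": [0.55,-0.1,9.5],"turn": -0.4,"jaw": 0}
    - {"xyz": [0.55,-0.1,11],"turn": -0.4,"jaw": 0}
    - {"xyz": [0.55,-0.1,11],"turn": -0.4,"jaw": 0}

```text
clock: 2.12
position: [0.4567, 0.1195, 0.0078]
ee_rot: [-2.21, -2.229, 0.007]
force: [-0.2, -0.4, -0.3]
width: 1.002
```

```bash
python3 -c "
from h import *
to(.4603,.1138,.009)"
```

```text
t 2.12 pos [0.4567 0.1195 0.0078] delta cm [-0.58  0.35 -0.13] turn 0.5 F [-0.2 -0.4 -0.3] w 1.002 tz [-0.005 -0.001 -1.   ]
```

Request:
arm_command:
  deltas:
    - {"xyz": [-0.58,0.35,-0.13],"turn": 0.5,"jaw": 0}
    - {"xyz": [-0.58,0.35,-0.13],"turn": 0.5,"jaw": 0}
    - {"xyz": [-0.58,0.35,-0.13],"turn": 0.5,"jaw": 0}
    - {"xyz": [-0.58,0.35,-0.13],"turn": 0.5,"jaw": 0}

```text
clock: 2.45
position: [0.4612, 0.1143, 0.0102]
ee_rot: [-2.22, -2.22, 0.003]
force: [-0.1, -0.3, -0.8]
width: 1.0
```

```bash
python3 -c "
from h import *
to(.4603,.1138,.009)"
```

```text
t 2.45 pos [0.4612 0.1143 0.0102] delta cm [-0.05 -0.09  0.12] turn 0.01 F [-0.1 -0.3 -0.8] w 1.0 tz [-0.003  0.    -1.   ]
```

Request:
arm_command:
  deltas:
    - {"xyz": [-0.05,-0.1,0.1],"turn": 0,"jaw": 100}
    - {"xyz": [-0.05,-0.1,0.1],"turn": 0,"jaw": 140}
    - {"xyz": [-0.05,-0.1,0.1],"turn": 0,"jaw": 180}
    - {"xyz": [-0.05,-0.1,0.1],"turn": 0,"jaw": 220}
    - {"xyz": [-0.05,-0.1,0.1],"turn": 0,"jaw": 255}
  force: 10

```text
clock: 2.87
position: [0.4602, 0.1139, 0.0093]
ee_rot: [-2.22, -2.22, 0.003]
force: [-0.8, -0.6, -0.2]
width: 0.688
```

Request:
arm_command:
  deltas:
    - {"xyz": [0,0,0],"turn": 0,"jaw": 255}
    - {"xyz": [0,0,0],"turn": 0,"jaw": 255}
    - {"xyz": [0,0,0],"turn": 0,"jaw": 255}
  force: 20

```text
clock: 3.12
position: [0.4602, 0.1138, 0.0093]
ee_rot: [-2.22, -2.22, 0.003]
force: [1.6, 0.4, 0.9]
width: 0.466
```

```bash
python3 -c "
from h import *
to(.4603,.1138,.15)"
```

```text
t 3.12 pos [0.4602 0.1138 0.0093] delta cm [  0.    -0.04 -14.07] turn 0.0 F [1.6 0.4 0.9] w 0.466 tz [-0.003  0.    -1.   ]
```

Request:
arm_command:
  deltas:
    - {"xyz": [0,0,0],"turn": 0,"jaw": 255}
    - {"xyz": [0,0,0],"turn": 0,"jaw": 255}
    - {"xyz": [0,0,0],"turn": 0,"jaw": 255}
    - {"xyz": [0,0,0],"turn": 0,"jaw": 255}

```text
clock: 3.45
position: [0.4608, 0.1139, 0.0095]
ee_rot: [-2.22, -2.22, 0.002]
force: [0.7, -0.3, 2.5]
width: 0.179
```

Request:
arm_command:
  deltas:
    - {"xyz": [0,0,-0.5],"turn": 0,"jaw": 255}
    - {"xyz": [0,0,-2],"turn": 0,"jaw": 255}
    - {"xyz": [0,0,-5],"turn": 0,"jaw": 255}
    - {"xyz": [0,0,-8],"turn": 0,"jaw": 255}
    - {"xyz": [0,0,-8],"turn": 0,"jaw": 255}

```text
clock: 3.87
position: [0.4634, 0.1143, 0.0939]
ee_rot: [2.222, 2.221, 0.007]
force: [0.4, 0.6, 0.4]
width: 0.002
```

```bash
python3 -c "
from h import *
to(.6555,-.081,.09)
g=get_image('scene');save(g['frame'][60:300,160:520],'s1')"
```

```text
t 3.87 pos [0.4634 0.1143 0.0939] delta cm [-19.52  19.23   0.39] turn -0.04 F [0.4 0.6 0.4] w 0.002 tz [ 0.003  0.003 -1.   ]
```

View pics/s1.png

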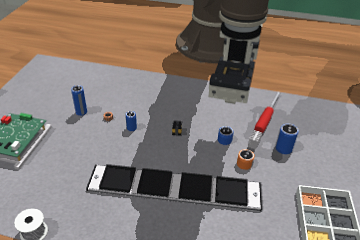

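The jaws shut on nothing, and the can is still standing at crop (225,135). I need to find out why.

```bash
python3 -c "
from h import *
wcaps(); print(); wcaps('scene'); print();wcaps('top')
g=get_image('wrist');save(g['frame'],'w2')"
```

```text
[309.  52.] 364 z 0.0455 [0.4521 0.2415] 0.0171 [0.454  0.2344]
[215. 105.] 2492 z 0.0248 [0.3731 0.1969] 0.0447 [0.3745 0.1968]
[311. 123.] 498 z 0.0279 [0.4543 0.1826] 0.0183 [0.4541 0.1826]
[396. 139.] 1382 z 0.0305 [0.5259 0.1698] 0.0172 [0.5257 0.17  ]
[319. 201.] 1161 z 0.0304 [0.4603 0.1148] 0.0173 [0.4601 0.1152]

[238. 157.] 286 z 0.0753 [ 0.4578 -0.262 ] 0.0159 [ 0.4597 -0.2618]
[424. 178.] 206 z 0.0261 [0.3728 0.1965] 0.0448 [0.3759 0.1958]
[291. 178.] 128 z 0.0462 [ 0.4808 -0.1148] 0.0122 [ 0.482  -0.1143]
[182. 196.] 880 z 0.0342 [ 0.6098 -0.3336] 0.0695 [ 0.6118 -0.3335]
[337. 185.] 82 z 0.0277 [ 0.4649 -0.0035] 0.0167 [ 0.466  -0.0033]
[447. 195.] 388 z 0.0613 [0.4505 0.2506] 0.0206 [0.4521 0.2496]
[385. 192.] 158 z 0.0317 [0.4604 0.1128] 0.0172 [0.461  0.1126]
[415. 196.] 111 z 0.0286 [0.4536 0.18  ] 0.0185 [0.4544 0.1808]
[406. 216.] 187 z 0.0317 [0.5264 0.1675] 0.0186 [0.5279 0.1679]
[476. 278.] 337 z 0.0247 [0.642  0.3276] 0.0783 [0.6491 0.3133]

[161. 149.] 183 z 0.0258 [0.647  0.3215] 0.0721 [0.6697 0.3067]
[458. 170.] 1455 z 0.0341 [ 0.6088 -0.3331] 0.0683 [ 0.608  -0.3321]
[151. 186.] 93 z 0.0257 [0.5921 0.3239] 0.042 [0.5784 0.3257]
[358. 232.] 123 z 0.0473 [ 0.4802 -0.1128] 0.0119 [ 0.4805 -0.1126]
[305. 241.] 133 z 0.0284 [ 0.4642 -0.0018] 0.0165 [ 0.4645 -0.001 ]
[430. 241.] 249 z 0.0768 [ 0.4587 -0.2598] 0.0151 [ 0.4587 -0.2593]
```

View pics/w2.png

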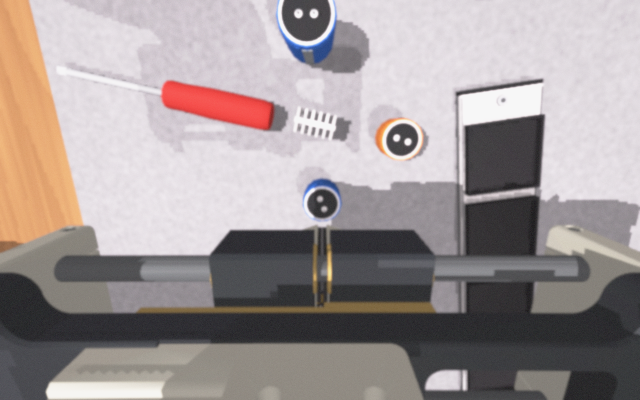

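Run:
```python
from h import *
s=observe();print(s['position'],Ro.from_rotvec(s['ee_rot']).as_matrix().round(3).tolist(), s['joints'])
for n in('wrist','scene','top'):
    g=get_image(n); P=cloud(g); T=np.array(g['cam_to_world'])
    c=np.linalg.inv(T)@np.r_[s['position'],1]; K=g['camera_matrix']
    px,_=cv2.projectPoints(np.array([[c[0],-c[1],-c[2]]]),np.zeros(3),np.zeros(3),K,np.array(g['distortion']))
    print(n,'TCP proj',px.ravel(),'depth',-c[2],'cam',T[:3,3].round(3))
    m=(P[...,2]>.085)&(P[...,2]<.3)&(P[...,0]>.3)&(P[...,0]<.6)&(P[...,1]>0)&(P[...,1]<.25)
    if m.any(): print('gripper pts z min',P[m].min(0),P[m].max(0),m.sum())
    if n=='wrist':
        for v in range(205,260,6): print(v,P[v,322].round(3),g['depth'][v,322])
    save(cv2.resize(g['frame'][80:210,320:450],None,fx=4,fy=4) if n=='scene' else g['frame'],'d_'+n)
```

```text
[0.46004395 0.11369794 0.08866524] [[-0.0, 1.0, -0.004], [1.0, 0.0, -0.0], [-0.0, -0.004, -1.0]] [-0.68901966  0.35434673  0.42841156  2.0944701  -0.21738516  0.73809267
 -0.12171233]
wrist TCP proj [321.40868081 228.73928985] depth 0.1907642895503367 cam [0.461 0.185 0.267]
gripper pts z min [0.37319094 0.07856829 0.10809455] [0.54823919 0.18504513 0.26688435] 94979
205 [0.46  0.112 0.03 ] 0.24791645
211 [0.46  0.107 0.03 ] 0.24901597
217 [0.46  0.102 0.03 ] 0.25022346
223 [0.46  0.084 0.   ] 0.2838021
229 [0.46  0.123 0.113] 0.16505907
235 [0.461 0.124 0.123] 0.15516388
241 [0.461 0.124 0.131] 0.14760505
247 [0.461 0.124 0.138] 0.14100075
253 [0.461 0.123 0.144] 0.13484037
259 [0.461 0.144 0.19 ] 0.08505026
scene TCP proj [389.18362478 170.64827477] depth 0.8324236823478394 cam [1.134 0.157 0.604]
gripper pts z min [0.37616755 0.07534038 0.11082001] [0.55732283 0.14988493 0.29960649] 2820
top TCP proj [245.56708888 244.98516091] depth 0.8340024100966484 cam [ 0.488 -0.016  0.929]
gripper pts z min [0.36518943 0.07610272 0.18206517] [0.55515501 0.15013452 0.27863211] 1782
```

View pics/d_scene.png

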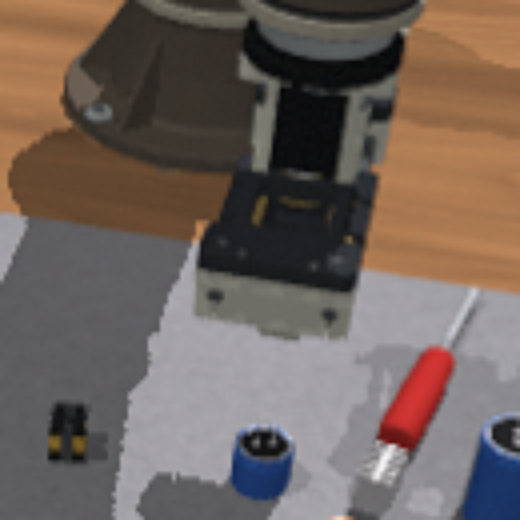

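The scene and wrist depth both put the physical fingertips at z≈.109–.111, while the reported TCP is .0887. So the true tips sit about 20 mm higher than reported, and the jaws closed just above the can. I'll open them and measure the offset properly.

Request:
arm_command:
  deltas:
    - {"xyz": [0,0,0],"turn": 0,"jaw": 0}
    - {"xyz": [0,0,0],"turn": 0,"jaw": 0}
    - {"xyz": [0,0,0],"turn": 0,"jaw": 0}
    - {"xyz": [0,0,0],"turn": 0,"jaw": 0}
    - {"xyz": [0,0,0],"turn": 0,"jaw": 0}

```text
clock: 4.68
position: [0.4603, 0.1136, 0.0886]
ee_rot: [-2.22, -2.22, 0.005]
force: [-0.5, -0.8, -0.3]
width: 0.317
```

Request:
arm_command:
  deltas:
    - {"xyz": [0,0,0],"turn": 0,"jaw": 0}
    - {"xyz": [0,0,0],"turn": 0,"jaw": 0}
    - {"xyz": [0,0,0],"turn": 0,"jaw": 0}
    - {"xyz": [0,0,0],"turn": 0,"jaw": 0}
    - {"xyz": [0,0,0],"turn": 0,"jaw": 0}

```text
clock: 5.1
position: [0.4603, 0.1136, 0.0886]
ee_rot: [-2.22, -2.22, 0.005]
force: [-0.1, -0.4, -0.3]
width: 0.682
```

Run:
```python
from h import *
to(.4603,.1138,.009)
s=observe()
for n in('wrist','scene'):
    g=get_image(n); P=cloud(g)
    m=(P[...,2]>.06)&(P[...,2]<.3)&(P[...,0]>.3)&(P[...,0]<.6)&(P[...,1]>0.06)&(P[...,1]<.17)
    z=np.sort(P[m][:,2]); print(n,'z low pts',z[[0,10,30,60,100,200]].round(4))
    low=m&(P[...,2]<z[200]); Q=P[low]; v,u=np.nonzero(low)
    for side in(0,1):
        k=(Q[:,0]>.46)==side; 
        if k.any(): print(side,k.sum(),Q[k].min(0).round(4),Q[k].max(0).round(4),'px',u[k].mean().round(),v[k].mean().round())
```

```text
t 5.10 pos [0.4603 0.1136 0.0886] delta cm [0.03 0.03 7.96] turn -0.01 F [-0.1 -0.4 -0.3] w 0.682 tz [-0.004 -0.    -1.   ]
wrist z low pts [0.1078 0.109  0.1098 0.1107 0.1118 0.1144]
0 98 [0.4208 0.106  0.1078] [0.4294 0.1253 0.1144] px 266.0 234.0
1 102 [0.4914 0.1061 0.1078] [0.5008 0.1252 0.1144] px 377.0 234.0
scene z low pts [0.1106 0.121  0.1269 0.1342 0.1437 0.1748]
0 71 [0.4044 0.1015 0.1532] [0.4278 0.1237 0.1714] px 396.0 134.0
1 129 [0.4974 0.0952 0.1106] [0.5451 0.1429 0.1746] px 388.0 167.0
```

The tips measure z=.108 with the TCP reported at .0886, so true tip = reported + 19 mm. I'll use that offset and descend until the tips are about 10 mm up.

Request:
arm_command:
  deltas:
    - {"xyz": [0.03,0,1],"turn": 0,"jaw": 0}
    - {"xyz": [0.03,0,3],"turn": 0,"jaw": 0}
    - {"xyz": [0.03,0,4],"turn": 0,"jaw": 0}
    - {"xyz": [0.03,0,4.5],"turn": 0,"jaw": 0}
    - {"xyz": [0.03,0,4.5],"turn": 0,"jaw": 0}

```text
clock: 5.62
position: [0.4592, 0.1134, 0.0423]
ee_rot: [-2.219, -2.219, 0.009]
force: [-0.2, 0.6, 0.0]
width: 1.001
```

```bash
python3 -c "
from h import *
to(.4603,.1138,-.009)"
```

```text
t 5.62 pos [0.4592 0.1134 0.0423] delta cm [0.05 0.15 5.13] turn -0.02 F [-0.2  0.6  0. ] w 1.001 tz [-0.006 -0.002 -1.   ]
```

Request:
arm_command:
  deltas:
    - {"xyz": [0.05,0.1,1.5],"turn": 0,"jaw": 0}
    - {"xyz": [0.05,0.1,3],"turn": 0,"jaw": 0}
    - {"xyz": [0.05,0.1,4.3],"turn": 0,"jaw": 100}
    - {"xyz": [0.05,0.1,5.1],"turn": 0,"jaw": 100}
    - {"xyz": [0.05,0.1,5.1],"turn": 0,"jaw": 100}
  force: 10

```text
clock: 6.03
position: [0.4592, 0.1136, -0.0096]
ee_rot: [-2.219, -2.218, 0.011]
force: [-0.4, 0.0, 0.6]
width: 0.832
```

```bash
python3 -c "
from h import *
to(.4603,.1138,-.009)"
```

```text
t 6.03 pos [ 0.4592  0.1136 -0.0096] delta cm [ 0.02  0.11 -0.06] turn -0.02 F [-0.4  0.   0.6] w 0.832 tz [-0.008 -0.002 -1.   ]
```

No contact force, so the offset is right. Closing.

Request:
arm_command:
  deltas:
    - {"xyz": [0,0.1,0],"turn": 0,"jaw": 255}
    - {"xyz": [0,0.1,0],"turn": 0,"jaw": 255}
    - {"xyz": [0,0.1,0],"turn": 0,"jaw": 255}
    - {"xyz": [0,0.1,0],"turn": 0,"jaw": 255}
    - {"xyz": [0,0.1,0],"turn": 0,"jaw": 255}

```text
clock: 6.45
position: [0.4606, 0.1137, -0.0091]
ee_rot: [-2.219, -2.218, 0.01]
force: [0.6, 0.6, -0.4]
width: 0.47
```

Request:
arm_command:
  deltas:
    - {"xyz": [0,0,0],"turn": 0,"jaw": 255}
    - {"xyz": [0,0,0],"turn": 0,"jaw": 255}
    - {"xyz": [0,0,0],"turn": 0,"jaw": 255}
    - {"xyz": [0,0,0],"turn": 0,"jaw": 255}
    - {"xyz": [0,0,0],"turn": 0,"jaw": 255}
  force: 20

```text
clock: 6.87
position: [0.4607, 0.1138, -0.0088]
ee_rot: [-2.219, -2.218, 0.009]
force: [-0.8, -0.1, 6.1]
width: 0.378
```

```bash
python3 -c "
from h import *
to(.6555,-.081,.09)"
```

```text
t 6.87 pos [ 0.4607  0.1138 -0.0088] delta cm [-19.49  19.42  -9.98] turn -0.02 F [-0.8 -0.1  6.1] w 0.378 tz [-0.007 -0.002 -1.   ]
```

Request:
arm_command:
  deltas:
    - {"xyz": [0,0,-1],"turn": 0,"jaw": 255}
    - {"xyz": [0,0,-3],"turn": 0,"jaw": 255}
    - {"xyz": [0,0,-6],"turn": 0,"jaw": 255}
    - {"xyz": [-2,2,-9],"turn": 0,"jaw": 255}
    - {"xyz": [-4,4,-9],"turn": 0,"jaw": 255}

```text
clock: 7.28
position: [0.5039, 0.0751, 0.0862]
ee_rot: [-2.217, -2.224, -0.0]
force: [1.6, 0.1, -0.0]
width: 0.376
```

```bash
python3 -c "
from h import *
to(.6555,-.081,.07)"
```

```text
t 7.28 pos [0.5039 0.0751 0.0862] delta cm [-15.65  15.12   1.59] turn 0.16 F [ 1.6  0.1 -0. ] w 0.376 tz [-0.001  0.001 -1.   ]
```

Request:
arm_command:
  deltas:
    - {"xyz": [-2.7,2.6,0],"turn": 0.16,"jaw": 255}
    - {"xyz": [-5.5,5.3,0],"turn": 0.16,"jaw": 255}
    - {"xyz": [-8.3,8,0],"turn": 0.16,"jaw": 255}
    - {"xyz": [-11,10.6,0.5],"turn": 0.16,"jaw": 255}
    - {"xyz": [-13.5,13,1],"turn": 0.16,"jaw": 255}

```text
clock: 7.7
position: [0.6357, -0.0616, 0.0768]
ee_rot: [-2.222, -2.221, -0.001]
force: [0.8, -0.6, -1.0]
width: 0.372
```

```bash
python3 -c "
from h import *
to(.6555,-.081,.05)"
```

```text
t 7.70 pos [ 0.6357 -0.0616  0.0768] delta cm [-1.94  1.99  2.68] turn -0.03 F [ 0.8 -0.6 -1. ] w 0.372 tz [ 0.     0.001 -1.   ]
```

Request:
arm_command:
  deltas:
    - {"xyz": [-1.9,2,0.5],"turn": 0,"jaw": 255}
    - {"xyz": [-1.94,2,1.5],"turn": 0,"jaw": 255}
    - {"xyz": [-1.94,2,2],"turn": 0,"jaw": 255}
    - {"xyz": [-1.94,2,2],"turn": 0,"jaw": 255}
    - {"xyz": [-1.94,2,2],"turn": 0,"jaw": 255}

```text
clock: 8.12
position: [0.6546, -0.0795, 0.0567]
ee_rot: [-2.219, -2.221, -0.0]
force: [0.6, 0.1, -1.1]
width: 0.373
```

Run:
```python
from h import *
to(.6555,-.081,.0045)
g=get_image('wrist');save(g['frame'],'w3')
```

```text
t 8.12 pos [ 0.6546 -0.0795  0.0567] delta cm [-0.16  0.1   5.22] turn 0.04 F [ 0.6  0.1 -1.1] w 0.373 tz [-0.001  0.001 -1.   ]
```

View pics/w3.png

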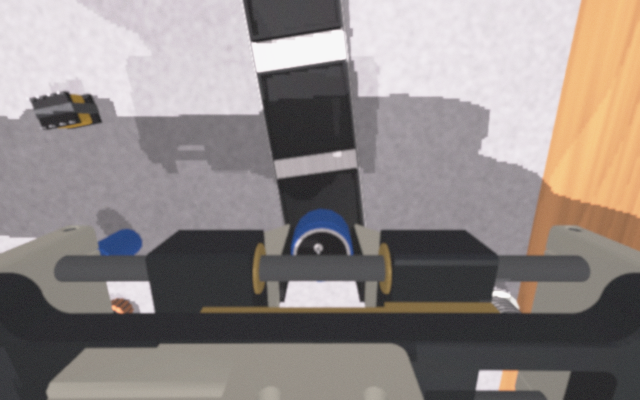

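The wrist view shows cap30 gripped at (321,235) above dish 1. The wrist camera also shows a dish edge line at this end. Lowering.

Request:
arm_command:
  deltas:
    - {"xyz": [-0.16,0.1,1.5],"turn": 0,"jaw": 255}
    - {"xyz": [-0.16,0.1,3],"turn": 0,"jaw": 255}
    - {"xyz": [-0.16,0.1,4.2],"turn": 0,"jaw": 255}
    - {"xyz": [-0.16,0.1,4.8],"turn": 0,"jaw": 255}
    - {"xyz": [-0.16,0.1,4.8],"turn": 0,"jaw": 255}

```text
clock: 8.58
position: [0.6547, -0.0804, 0.0074]
ee_rot: [-2.217, -2.221, 0.002]
force: [0.0, 0.5, -1.1]
width: 0.375
```

Run:
```python
from h import *
to(.6555,-.081,.004)
```

```text
t 8.58 pos [ 0.6547 -0.0804  0.0074] delta cm [-0.06  0.08  0.34] turn 0.08 F [ 0.   0.5 -1.1] w 0.375 tz [-0.003  0.002 -1.   ]
```

Request:
arm_command:
  deltas:
    - {"xyz": [-0.05,0.05,0.3],"turn": 0,"jaw": 255}
    - {"xyz": [-0.05,0.05,0.35],"turn": 0,"jaw": 255}
    - {"xyz": [-0.05,0.05,0.35],"turn": 0,"jaw": 255}

```text
clock: 8.83
position: [0.6554, -0.0809, 0.0042]
ee_rot: [-2.218, -2.221, 0.001]
force: [-0.2, 0.3, -1.1]
width: 0.373
```

Request:
arm_command:
  deltas:
    - {"xyz": [0,0,0],"turn": 0,"jaw": 60}
    - {"xyz": [0,0,0],"turn": 0,"jaw": 60}
    - {"xyz": [0,0,0],"turn": 0,"jaw": 60}
    - {"xyz": [0,0,0],"turn": 0,"jaw": 60}
    - {"xyz": [0,0,0],"turn": 0,"jaw": 60}

```text
clock: 9.25
position: [0.6555, -0.0808, 0.0044]
ee_rot: [-2.218, -2.221, 0.001]
force: [0.3, 0.7, -0.4]
width: 0.691
```

Run:
```python
from h import *
to(.4808,-.1138,.10)
```

```text
t 9.25 pos [ 0.6555 -0.0808  0.0044] delta cm [ -3.25 -17.5   -9.52] turn 0.09 F [ 0.3  0.7 -0.4] w 0.691 tz [-0.003  0.002 -1.   ]
```

Request:
arm_command:
  deltas:
    - {"xyz": [0,0,-1.5],"turn": 0,"jaw": 30}
    - {"xyz": [0,0,-5],"turn": 0,"jaw": 30}
    - {"xyz": [0,-0.5,-8.5],"turn": 0,"jaw": 0}
    - {"xyz": [-1,-4,-9.5],"turn": 0,"jaw": 0}
    - {"xyz": [-2,-8,-9.5],"turn": 0,"jaw": 0}

```text
clock: 9.67
position: [0.5792, -0.1012, 0.1028]
ee_rot: [2.215, 2.223, 0.007]
force: [-0.9, -0.4, 0.1]
width: 0.99
```

Run:
```python
from h import *
to(.4807,-.1138,.08)
```

```text
t 9.67 pos [ 0.5792 -0.1012  0.1028] delta cm [-1.22 -9.87  2.23] turn 0.22 F [-0.9 -0.4  0.1] w 0.99 tz [ 0.005  0.001 -1.   ]
```

Request:
arm_command:
  deltas:
    - {"xyz": [-0.6,-4,0.5],"turn": 0.2,"jaw": 0}
    - {"xyz": [-1.2,-7.5,1.5],"turn": 0.2,"jaw": 0}
    - {"xyz": [-1.2,-9.9,2.2],"turn": 0.2,"jaw": 0}
    - {"xyz": [-1.2,-9.9,2.2],"turn": 0.2,"jaw": 0}
    - {"xyz": [-1.2,-9.9,2.2],"turn": 0.2,"jaw": 0}

```text
clock: 10.08
position: [0.4793, -0.1135, 0.0804]
ee_rot: [2.22, 2.219, 0.007]
force: [0.9, 0.2, 1.5]
width: 1.001
```

Run:
```python
from h import *
to(.4807,-.1138,-.006)
wcaps()
g=get_image('scene');save(cv2.resize(g['frame'][120:280,200:460],None,fx=3,fy=3),'s2')
wcaps('scene')
```

```text
t 10.08 pos [ 0.4793 -0.1135  0.0804] delta cm [-0.04  0.1   8.64] turn -0.03 F [0.9 0.2 1.5] w 1.001 tz [ 0.005  0.001 -1.   ]
[302.  65.] 1122 z 0.0261 [ 0.4643 -0.0023] 0.0167 [ 0.4645 -0.0023]
[539. 168.] 2264 z 0.0429 [ 0.6551 -0.0802] 0.018 [ 0.6544 -0.0799]
[323. 207.] 870 z 0.0453 [ 0.4805 -0.1131] 0.0125 [ 0.4808 -0.1125]
[238. 157.] 284 z 0.0758 [ 0.458  -0.2622] 0.0159 [ 0.4596 -0.2618]
[424. 177.] 197 z 0.0262 [0.3739 0.1967] 0.0455 [0.3772 0.1951]
[290. 178.] 130 z 0.0462 [ 0.4816 -0.114 ] 0.0122 [ 0.4825 -0.1145]
[182. 196.] 884 z 0.034 [ 0.6108 -0.3332] 0.0684 [ 0.6125 -0.3333]
[337. 185.] 83 z 0.0276 [ 0.4641 -0.0023] 0.0158 [ 0.4658 -0.0036]
[447. 195.] 390 z 0.0614 [0.4503 0.2489] 0.02 [0.4521 0.2491]
[415. 196.] 110 z 0.0286 [0.4549 0.1812] 0.0185 [0.4548 0.1812]
[406. 216.] 192 z 0.0316 [0.526  0.1669] 0.0184 [0.5273 0.168 ]
[277. 232.] 280 z 0.0439 [ 0.6555 -0.0819] 0.0174 [ 0.6566 -0.0819]
[475. 278.] 339 z 0.0245 [0.6418 0.3268] 0.0789 [0.6514 0.3133]
```

View pics/s2.png

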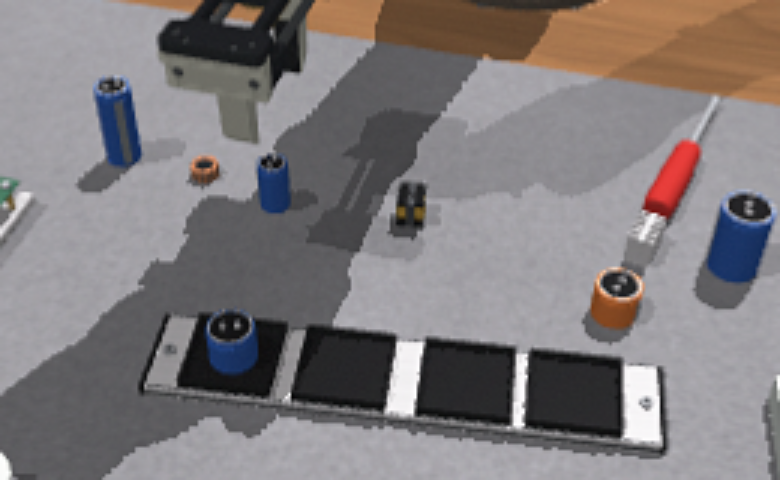

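Cap30 stands centred in dish 1, at crop (232,345), with its top at z≈.043. Cap45 is next.

Request:
arm_command:
  deltas:
    - {"xyz": [0,0.15,2.5],"turn": 0,"jaw": 0}
    - {"xyz": [0,0.15,5],"turn": 0,"jaw": 0}
    - {"xyz": [0,0.15,7.3],"turn": 0,"jaw": 50}
    - {"xyz": [0,0.15,8.5],"turn": 0,"jaw": 100}
    - {"xyz": [0,0.15,8.6],"turn": 0,"jaw": 100}
  force: 10

```text
clock: 10.65
position: [0.484, -0.1131, -0.0075]
ee_rot: [2.218, 2.222, 0.005]
force: [-0.4, 0.1, 0.1]
width: 0.828
```

Run:
```python
from h import *
to(.4807,-.1135,-.007)
```

```text
t 10.65 pos [ 0.484  -0.1131 -0.0075] delta cm [-0.04 -0.33 -0.05] turn 0.1 F [-0.4  0.1  0.1] w 0.828 tz [ 0.004  0.    -1.   ]
```

Request:
arm_command:
  deltas:
    - {"xyz": [0,-0.3,0],"turn": 0,"jaw": 140}
    - {"xyz": [0,-0.3,0],"turn": 0,"jaw": 150}
    - {"xyz": [0,-0.3,0],"turn": 0,"jaw": 255}
    - {"xyz": [0,-0.3,0],"turn": 0,"jaw": 255}
    - {"xyz": [0,-0.3,0],"turn": 0,"jaw": 255}

```text
clock: 11.07
position: [0.4817, -0.1132, -0.0067]
ee_rot: [2.217, 2.221, 0.007]
force: [-0.9, -0.1, -0.5]
width: 0.469
```

Request:
arm_command:
  deltas:
    - {"xyz": [0,0,0],"turn": 0,"jaw": 255}
    - {"xyz": [0,0,0],"turn": 0,"jaw": 255}
    - {"xyz": [0,0,0],"turn": 0,"jaw": 255}
    - {"xyz": [0,0,0],"turn": 0,"jaw": 255}
    - {"xyz": [0,0,0],"turn": 0,"jaw": 255}
  force: 20

```text
clock: 11.48
position: [0.4819, -0.1131, -0.0064]
ee_rot: [2.216, 2.221, 0.007]
force: [-1.1, 0.7, 5.0]
width: 0.268
```

Run:
```python
from h import *
to(.644,-.003,.09)
```

```text
t 11.48 pos [ 0.4819 -0.1131 -0.0064] delta cm [10.99 16.29 -9.54] turn 0.11 F [-1.1  0.7  5. ] w 0.268 tz [ 0.006  0.    -1.   ]
```

Request:
arm_command:
  deltas:
    - {"xyz": [0,0,-1],"turn": 0,"jaw": 255}
    - {"xyz": [0,0,-3.5],"turn": 0,"jaw": 255}
    - {"xyz": [0.5,1,-7],"turn": 0,"jaw": 255}
    - {"xyz": [2,3,-9],"turn": 0,"jaw": 255}
    - {"xyz": [4,6,-9.5],"turn": 0,"jaw": 255}

```text
clock: 11.9
position: [0.5416, -0.0751, 0.0933]
ee_rot: [2.219, 2.213, 0.01]
force: [0.8, -1.3, -0.8]
width: 0.267
```

Run:
```python
from h import *
to(.644,-.003,.06)
```

```text
t 11.90 pos [ 0.5416 -0.0751  0.0933] delta cm [ 7.24 10.18  3.43] turn -0.15 F [ 0.8 -1.3 -0.8] w 0.267 tz [ 0.01 -0.   -1.  ]
```

Request:
arm_command:
  deltas:
    - {"xyz": [2.4,3.3,0.5],"turn": -0.15,"jaw": 255}
    - {"xyz": [4.8,6.6,1.5],"turn": -0.15,"jaw": 255}
    - {"xyz": [7,9.7,3],"turn": -0.15,"jaw": 255}
    - {"xyz": [7.2,10.2,3.4],"turn": -0.15,"jaw": 255}
    - {"xyz": [7.2,10.2,3.4],"turn": -0.15,"jaw": 255}

```text
clock: 12.32
position: [0.645, -0.0005, 0.0588]
ee_rot: [2.213, 2.222, 0.009]
force: [-0.7, -0.5, -0.8]
width: 0.265
```

Run:
```python
from h import *
to(.644,-.003,.0065)
```

```text
t 12.32 pos [ 6.45e-01 -5.00e-04  5.88e-02] delta cm [-0.25 -0.14  5.23] turn 0.24 F [-0.7 -0.5 -0.8] w 0.265 tz [ 0.008 -0.    -1.   ]
```

Request:
arm_command:
  deltas:
    - {"xyz": [-0.25,-0.1,1.2],"turn": 0.2,"jaw": 255}
    - {"xyz": [-0.25,-0.1,3],"turn": 0.2,"jaw": 255}
    - {"xyz": [-0.25,-0.1,4.3],"turn": 0.2,"jaw": 255}
    - {"xyz": [-0.25,-0.1,4.8],"turn": 0.2,"jaw": 255}
    - {"xyz": [-0.25,-0.1,4.8],"turn": 0.2,"jaw": 255}

```text
clock: 12.73
position: [0.6426, -0.0039, 0.0094]
ee_rot: [2.219, 2.218, 0.005]
force: [-0.2, -0.4, 0.3]
width: 0.269
```

Run:
```python
from h import *
to(.644,-.003,.0065)
```

```text
t 12.73 pos [ 0.6426 -0.0039  0.0094] delta cm [0.09 0.14 0.29] turn -0.04 F [-0.2 -0.4  0.3] w 0.269 tz [ 0.005 -0.    -1.   ]
```

Request:
arm_command:
  deltas:
    - {"xyz": [0.05,0.1,0.25],"turn": 0,"jaw": 255}
    - {"xyz": [0.05,0.1,0.3],"turn": 0,"jaw": 255}
    - {"xyz": [0.05,0.1,0.3],"turn": 0,"jaw": 255}

```text
clock: 12.98
position: [0.6439, -0.0036, 0.007]
ee_rot: [2.219, 2.217, 0.006]
force: [-0.4, -0.5, -0.4]
width: 0.269
```

Request:
arm_command:
  deltas:
    - {"xyz": [0,0,0],"turn": 0,"jaw": 60}
    - {"xyz": [0,0,0],"turn": 0,"jaw": 60}
    - {"xyz": [0,0,0],"turn": 0,"jaw": 60}
    - {"xyz": [0,0,0],"turn": 0,"jaw": 60}
    - {"xyz": [0,0,0],"turn": 0,"jaw": 60}

```text
clock: 13.4
position: [0.644, -0.0036, 0.0071]
ee_rot: [2.219, 2.217, 0.006]
force: [0.7, -0.5, 0.8]
width: 0.58
```

Run:
```python
from h import *
to(.4505,.2503,.11)
```

```text
t 13.40 pos [ 0.644  -0.0036  0.0071] delta cm [ 25.37 -19.31 -10.42] turn -0.05 F [ 0.7 -0.5  0.8] w 0.58 tz [ 0.006 -0.    -1.   ]
```

Released just above the dish floor (under 1 mm). On to cap60.

Request:
arm_command:
  deltas:
    - {"xyz": [0,0,-1.5],"turn": 0,"jaw": 30}
    - {"xyz": [0,0,-5],"turn": 0,"jaw": 0}
    - {"xyz": [0,0,-9],"turn": 0,"jaw": 0}
    - {"xyz": [2.5,-2,-10.4],"turn": 0,"jaw": 0}
    - {"xyz": [5,-4,-10.4],"turn": 0,"jaw": 0}

```text
clock: 13.82
position: [0.6066, 0.0448, 0.1153]
ee_rot: [2.22, 2.209, 0.015]
force: [1.4, 1.1, -0.6]
width: 0.948
```

Request:
arm_command:
  deltas:
    - {"xyz": [3,-2.4,0],"turn": 0,"jaw": 0}
    - {"xyz": [6,-4.8,0],"turn": 0,"jaw": 0}
    - {"xyz": [9,-7.2,0],"turn": 0,"jaw": 0}
    - {"xyz": [12,-9.6,0],"turn": 0,"jaw": 0}
    - {"xyz": [15,-12,0],"turn": 0,"jaw": 0}

```text
clock: 14.23
position: [0.4861, 0.1966, 0.1138]
ee_rot: [2.22, 2.209, 0.016]
force: [1.3, 0.6, 0.1]
width: 0.998
```

Run:
```python
from h import *
to(.4505,.2503,.10)
```

```text
t 14.23 pos [0.4861 0.1966 0.1138] delta cm [ 5.35 -3.6   1.33] turn -0.29 F [1.3 0.6 0.1] w 0.998 tz [ 0.015  0.    -1.   ]
```

Request:
arm_command:
  deltas:
    - {"xyz": [3,-2,0.5],"turn": -0.3,"jaw": 0}
    - {"xyz": [5.3,-3.6,1],"turn": -0.3,"jaw": 0}
    - {"xyz": [5.3,-3.6,1.3],"turn": -0.3,"jaw": 0}
    - {"xyz": [5.3,-3.6,1.3],"turn": -0.3,"jaw": 0}
    - {"xyz": [5.3,-3.6,1.3],"turn": -0.3,"jaw": 0}

```text
clock: 14.65
position: [0.4509, 0.2492, 0.1004]
ee_rot: [2.214, 2.214, 0.016]
force: [0.1, -0.9, 0.4]
width: 0.997
```

Run:
```python
from h import *
to(.4505,.2503,.-.001) if 0 else to(.4505,.2503,-.003)
wcaps()
g=get_image('scene');save(cv2.resize(g['frame'][120:280,200:460],None,fx=3,fy=3),'s3')
```

```text
File "<stdin>", line 2
    to(.4505,.2503,.-.001) if 0 else to(.4505,.2503,-.003)
                   ^
SyntaxError: invalid syntax
```

Run:
```python
from h import *
to(.4505,.2503,-.003)
wcaps()
g=get_image('scene');save(cv2.resize(g['frame'][120:280,200:460],None,fx=3,fy=3),'s3')
wcaps('scene')
```

```text
t 14.65 pos [0.4509 0.2492 0.1004] delta cm [ 0.11 -0.19 10.34] turn 0.0 F [ 0.1 -0.9  0.4] w 0.997 tz [ 0.015 -0.    -1.   ]
[542. 125.] 1428 z 0.0239 [0.6431 0.3306] 0.0804 [0.6473 0.3142]
[510.  98.] 89 z 0.0209 [0.6173 0.3376] 0.0129 [0.6167 0.3382]
[600.  85.] 64 z 0.021 [0.6914 0.3484] 0.0138 [0.6917 0.3482]
[565.  99.] 116 z 0.0213 [0.6647 0.3352] 0.0141 [0.6641 0.3374]
[319. 202.] 2059 z 0.0603 [0.4499 0.2519] 0.0198 [0.4499 0.2525]
[200. 237.] 73 z 0.024 [0.3349 0.2075] 0.007 [0.3338 0.2094]
[264. 249.] 427 z 0.025 [0.3973 0.1985] 0.0198 [0.3942 0.1966]
[395. 286.] 233 z 0.0307 [0.5258 0.1625] 0.0156 [0.5257 0.1593]
[238. 157.] 282 z 0.0755 [ 0.4584 -0.2613] 0.0169 [ 0.4596 -0.2612]
[424. 178.] 204 z 0.026 [0.3731 0.194 ] 0.0453 [0.3761 0.1955]
[182. 196.] 883 z 0.034 [ 0.6094 -0.3331] 0.0687 [ 0.612 -0.333]
[337. 185.] 82 z 0.0276 [ 0.4652 -0.0031] 0.0161 [ 0.466  -0.0034]
[447. 195.] 393 z 0.061 [0.451  0.2493] 0.0201 [0.4519 0.2494]
[415. 196.] 110 z 0.0286 [0.4548 0.1785] 0.0187 [0.455  0.1812]
[406. 216.] 189 z 0.0317 [0.5263 0.1682] 0.018 [0.5275 0.1684]
[277. 232.] 282 z 0.0439 [ 0.6559 -0.0821] 0.0176 [ 0.6567 -0.0817]
[314. 233.] 234 z 0.0585 [ 0.6447 -0.0068] 0.0135 [ 0.6453 -0.0053]
[475. 277.] 318 z 0.0245 [0.6423 0.3271] 0.0792 [0.6506 0.3124]
```

View pics/s3.png

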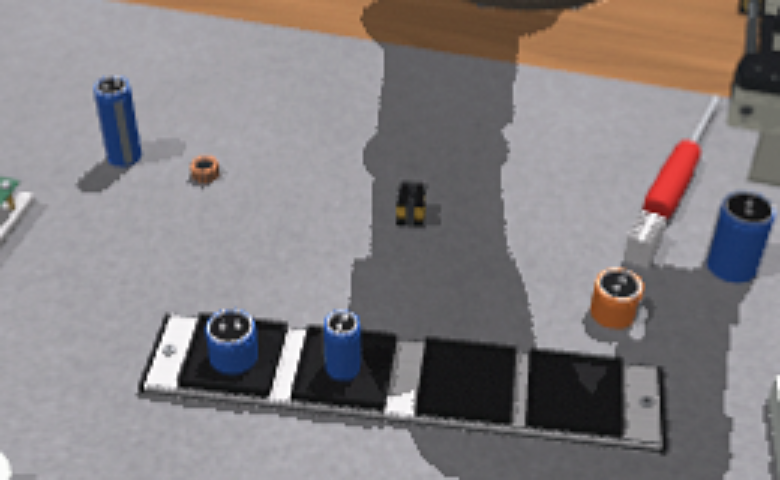

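Cap45 stands in dish 2, at crop (342,345), about 2.5 mm off centre. Now I'll pick cap60.

Request:
arm_command:
  deltas:
    - {"xyz": [0.15,-0.2,2.5],"turn": 0,"jaw": 0}
    - {"xyz": [0.15,-0.2,5.5],"turn": 0,"jaw": 0}
    - {"xyz": [0.15,-0.2,8.5],"turn": 0,"jaw": 0}
    - {"xyz": [0.15,-0.2,10.2],"turn": 0,"jaw": 50}
    - {"xyz": [0.15,-0.2,10.3],"turn": 0,"jaw": 50}
  force: 10

```text
clock: 15.22
position: [0.4501, 0.2478, -0.0051]
ee_rot: [2.219, 2.209, 0.009]
force: [-0.0, 0.3, -0.2]
width: 0.902
```

Run:
```python
from h import *
to(.4503,.2508,-.003)
```

```text
t 15.22 pos [ 0.4501  0.2478 -0.0051] delta cm [ 0.3   0.02 -0.22] turn -0.25 F [-0.   0.3 -0.2] w 0.902 tz [ 0.012 -0.003 -1.   ]
```

Request:
arm_command:
  deltas:
    - {"xyz": [0.3,0,-0.2],"turn": -0.25,"jaw": 110}
    - {"xyz": [0.3,0,-0.2],"turn": -0.25,"jaw": 110}
    - {"xyz": [0.3,0,-0.2],"turn": -0.25,"jaw": 255}
    - {"xyz": [0.3,0,-0.2],"turn": -0.25,"jaw": 255}
    - {"xyz": [0.3,0,-0.2],"turn": -0.25,"jaw": 255}

```text
clock: 15.63
position: [0.4506, 0.2512, -0.0022]
ee_rot: [2.214, 2.214, 0.012]
force: [-0.6, 0.3, 0.2]
width: 0.542
```

Request:
arm_command:
  deltas:
    - {"xyz": [0,0,0],"turn": 0,"jaw": 255}
    - {"xyz": [0,0,0],"turn": 0,"jaw": 255}
    - {"xyz": [0,0,0],"turn": 0,"jaw": 255}
    - {"xyz": [0,0,0],"turn": 0,"jaw": 255}
  force: 25

```text
clock: 15.97
position: [0.4509, 0.2516, -0.0015]
ee_rot: [2.214, 2.214, 0.014]
force: [-0.9, -0.3, 8.2]
width: 0.431
```

Run:
```python
from h import *
to(.6315,.0805,.09)
```

```text
t 15.97 pos [ 0.4509  0.2516 -0.0015] delta cm [-17.12  18.18  -8.88] turn 0.01 F [-0.9 -0.3  8.2] w 0.431 tz [ 0.014 -0.001 -1.   ]
```

Request:
arm_command:
  deltas:
    - {"xyz": [0,0,-1],"turn": 0,"jaw": 255}
    - {"xyz": [0,0,-3],"turn": 0,"jaw": 255}
    - {"xyz": [0,0,-6.5],"turn": 0,"jaw": 255}
    - {"xyz": [-1.5,1.6,-9],"turn": 0,"jaw": 255}
    - {"xyz": [-3.5,3.7,-9],"turn": 0,"jaw": 255}

```text
clock: 16.38
position: [0.4881, 0.2197, 0.0942]
ee_rot: [2.209, 2.219, 0.024]
force: [1.1, 0.6, -1.0]
width: 0.43
```

Request:
arm_command:
  deltas:
    - {"xyz": [-2.4,2.5,0],"turn": 0,"jaw": 255}
    - {"xyz": [-4.8,5,0],"turn": 0,"jaw": 255}
    - {"xyz": [-7.2,7.5,0],"turn": 0,"jaw": 255}
    - {"xyz": [-9.4,9.8,0],"turn": 0,"jaw": 255}
    - {"xyz": [-11.4,12,0],"turn": 0,"jaw": 255}

```text
clock: 16.8
position: [0.6097, 0.1043, 0.0969]
ee_rot: [2.209, 2.218, 0.024]
force: [0.2, 0.5, -0.6]
width: 0.434
```

Run:
```python
from h import *
to(.6315,.0805,.06)
```

```text
t 16.80 pos [0.6097 0.1043 0.0969] delta cm [-2.4   2.11  3.72] turn 0.22 F [ 0.2  0.5 -0.6] w 0.434 tz [ 0.019  0.003 -1.   ]
```

Request:
arm_command:
  deltas:
    - {"xyz": [-2,1.7,1],"turn": 0.2,"jaw": 255}
    - {"xyz": [-2.4,2.1,2],"turn": 0.2,"jaw": 255}
    - {"xyz": [-2.4,2.1,3.2],"turn": 0.2,"jaw": 255}
    - {"xyz": [-2.4,2.1,3.7],"turn": 0.2,"jaw": 255}
    - {"xyz": [-2.4,2.1,3.7],"turn": 0.2,"jaw": 255}

```text
clock: 17.22
position: [0.6292, 0.0821, 0.0585]
ee_rot: [2.213, 2.218, 0.021]
force: [-0.3, 1.1, -1.2]
width: 0.436
```

Run:
```python
from h import *
to(.6315,.0805,.0115)
```

```text
t 17.22 pos [0.6292 0.0821 0.0585] delta cm [-0.18  0.16  4.7 ] turn 0.12 F [-0.3  1.1 -1.2] w 0.436 tz [ 0.015  0.004 -1.   ]
```

Request:
arm_command:
  deltas:
    - {"xyz": [-0.2,0.15,1.2],"turn": 0.1,"jaw": 255}
    - {"xyz": [-0.2,0.15,2.6],"turn": 0.1,"jaw": 255}
    - {"xyz": [-0.2,0.15,3.8],"turn": 0.1,"jaw": 255}
    - {"xyz": [-0.2,0.15,4.3],"turn": 0.1,"jaw": 255}
    - {"xyz": [-0.2,0.15,4.3],"turn": 0.1,"jaw": 255}

```text
clock: 17.63
position: [0.6301, 0.0808, 0.014]
ee_rot: [2.216, 2.218, 0.017]
force: [-0.8, 0.6, -1.8]
width: 0.434
```

Run:
```python
from h import *
to(.6315,.0805,.0115)
```

```text
t 17.63 pos [0.6301 0.0808 0.014 ] delta cm [-0.03  0.14  0.25] turn 0.06 F [-0.8  0.6 -1.8] w 0.434 tz [ 0.012  0.003 -1.   ]
```

Request:
arm_command:
  deltas:
    - {"xyz": [0,0.1,0.2],"turn": 0,"jaw": 255}
    - {"xyz": [0,0.1,0.25],"turn": 0,"jaw": 255}
    - {"xyz": [0,0.1,0.25],"turn": 0,"jaw": 255}

```text
clock: 17.88
position: [0.6313, 0.0809, 0.0118]
ee_rot: [2.215, 2.218, 0.018]
force: [0.2, -0.1, -1.1]
width: 0.432
```

Request:
arm_command:
  deltas:
    - {"xyz": [0,0,0],"turn": 0,"jaw": 50}
    - {"xyz": [0,0,0],"turn": 0,"jaw": 50}
    - {"xyz": [0,0,0],"turn": 0,"jaw": 50}
    - {"xyz": [0,0,0],"turn": 0,"jaw": 50}
    - {"xyz": [0,0,0],"turn": 0,"jaw": 50}

```text
clock: 18.3
position: [0.6315, 0.0809, 0.012]
ee_rot: [2.215, 2.218, 0.018]
force: [0.2, -0.1, 0.2]
width: 0.743
```

Request:
arm_command:
  deltas:
    - {"xyz": [0,0,-1.5],"turn": 0,"jaw": 30}
    - {"xyz": [0,0,-5],"turn": 0,"jaw": 0}
    - {"xyz": [0,0,-9],"turn": 0,"jaw": 0}
    - {"xyz": [0,0,-11],"turn": 0,"jaw": 0}
    - {"xyz": [0,-3,-11.5],"turn": 0,"jaw": 0}

```text
clock: 18.72
position: [0.6067, 0.0804, 0.1315]
ee_rot: [2.211, 2.212, 0.032]
force: [0.7, 0.3, -0.4]
width: 0.996
```

Run:
```python
from h import *
to(.4585,-.261,.13)
```

```text
t 18.72 pos [0.6067 0.0804 0.1315] delta cm [-34.13 -14.84  -0.36] turn 0.03 F [ 0.7  0.3 -0.4] w 0.996 tz [ 0.025  0.004 -1.   ]
```

Request:
arm_command:
  deltas:
    - {"xyz": [-3.5,-1.5,0],"turn": 0,"jaw": 0}
    - {"xyz": [-7.2,-3.1,0],"turn": 0,"jaw": 0}
    - {"xyz": [-10.9,-4.7,0],"turn": 0,"jaw": 0}
    - {"xyz": [-14.6,-6.3,0],"turn": 0,"jaw": 0}
    - {"xyz": [-18,-7.8,0],"turn": 0,"jaw": 0}

```text
clock: 19.13
position: [0.5277, -0.1017, 0.1292]
ee_rot: [2.211, 2.211, 0.032]
force: [0.1, 0.1, -0.2]
width: 1.0
```

Run:
```python
from h import *
to(.4585,-.261,.11)
```

```text
t 19.13 pos [ 0.5277 -0.1017  0.1292] delta cm [-15.94  -6.97   1.68] turn 0.0 F [ 0.1  0.1 -0.2] w 1.0 tz [ 0.025  0.004 -1.   ]
```

Request:
arm_command:
  deltas:
    - {"xyz": [-3.7,-1.6,0],"turn": 0,"jaw": 0}
    - {"xyz": [-7.4,-3.2,0],"turn": 0,"jaw": 0}
    - {"xyz": [-11.1,-4.8,0],"turn": 0,"jaw": 0}
    - {"xyz": [-14.5,-6.3,0.5],"turn": 0,"jaw": 0}
    - {"xyz": [-15.9,-7,1],"turn": 0,"jaw": 0}

```text
clock: 19.55
position: [0.4554, -0.2662, 0.1175]
ee_rot: [2.215, 2.203, 0.03]
force: [-0.3, -0.2, 0.8]
width: 1.001
```

Request:
arm_command:
  deltas:
    - {"xyz": [0,0,0],"turn": 0,"jaw": 0}
    - {"xyz": [0,0,0],"turn": 0,"jaw": 0}

```text
clock: 19.72
position: [0.4544, -0.2677, 0.1176]
ee_rot: [2.219, 2.198, 0.03]
force: [0.2, 0.6, 0.8]
width: 0.997
```

Run:
```python
from h import *
to(.4585,-.261,.005)
wcaps()
g=get_image('scene');save(cv2.resize(g['frame'][120:280,200:460],None,fx=3,fy=3),'s4')
wcaps('scene')
```

```text
t 19.72 pos [ 0.4544 -0.2677  0.1176] delta cm [ 0.66  0.11 11.27] turn -0.54 F [0.2 0.6 0.8] w 0.997 tz [ 0.026  0.001 -1.   ]
[323. 195.] 1304 z 0.0752 [ 0.4574 -0.2602] 0.0148 [ 0.4574 -0.2598]
[452. 239.] 432 z 0.0317 [ 0.5852 -0.3196] 0.0212 [ 0.5906 -0.3162]
[238. 157.] 283 z 0.0754 [ 0.4569 -0.2607] 0.0166 [ 0.4589 -0.2618]
[424. 178.] 201 z 0.0261 [0.3725 0.1956] 0.0435 [0.3764 0.1953]
[182. 196.] 888 z 0.0343 [ 0.6102 -0.334 ] 0.068 [ 0.6122 -0.3333]
[337. 184.] 79 z 0.028 [ 0.4655 -0.0044] 0.0156 [ 0.465  -0.0034]
[415. 196.] 107 z 0.0289 [0.4544 0.181 ] 0.0179 [0.4548 0.1807]
[406. 216.] 189 z 0.0315 [0.5262 0.1671] 0.0178 [0.5275 0.1677]
[356. 235.] 581 z 0.0735 [0.6314 0.0785] 0.0201 [0.6331 0.0791]
[277. 232.] 285 z 0.0438 [ 0.6568 -0.0822] 0.0176 [ 0.6564 -0.0819]
[313. 233.] 234 z 0.0586 [ 0.6439 -0.0051] 0.0126 [ 0.6457 -0.0051]
[475. 278.] 320 z 0.0246 [0.6423 0.3277] 0.0789 [0.6502 0.3124]
```

View pics/s4.png

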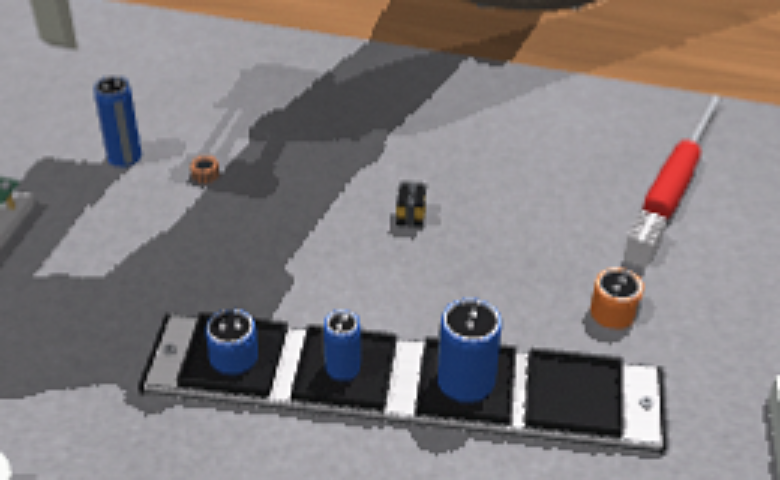

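Cap60 stands in dish 3, at crop (470,350). Now for cap75.

Request:
arm_command:
  deltas:
    - {"xyz": [0.7,0.05,0.5],"turn": -0.5,"jaw": 0}
    - {"xyz": [0.7,0.05,3],"turn": -0.5,"jaw": 0}
    - {"xyz": [0.7,0.05,6],"turn": -0.5,"jaw": 0}
    - {"xyz": [0.7,0.05,8],"turn": -0.5,"jaw": 0}
    - {"xyz": [0.7,0.05,8],"turn": -0.5,"jaw": 0}
  force: 8

```text
clock: 20.28
position: [0.4577, -0.254, 0.0341]
ee_rot: [2.203, 2.223, 0.029]
force: [-0.7, -0.0, 0.3]
width: 0.998
```

Run:
```python
from h import *
to(.458,-.2607,.003)
```

```text
t 20.28 pos [ 0.4577 -0.254   0.0341] delta cm [-0.69 -0.04  3.11] turn 0.5 F [-0.7 -0.   0.3] w 0.998 tz [ 0.021  0.005 -1.   ]
```

Request:
arm_command:
  deltas:
    - {"xyz": [-0.7,0,0.8],"turn": 0.5,"jaw": 0}
    - {"xyz": [-0.7,0,2],"turn": 0.5,"jaw": 50}
    - {"xyz": [-0.7,0,3],"turn": 0.5,"jaw": 80}
    - {"xyz": [-0.7,0,3.1],"turn": 0.5,"jaw": 110}
    - {"xyz": [-0.7,0,3.1],"turn": 0.5,"jaw": 110}

```text
clock: 20.7
position: [0.4585, -0.2606, 0.0031]
ee_rot: [2.213, 2.214, 0.029]
force: [-0.5, 0.5, 0.3]
width: 0.759
```

Run:
```python
from h import *
to(.458,-.2607,.003)
```

```text
t 20.70 pos [ 0.4585 -0.2606  0.0031] delta cm [-0.01 -0.05  0.01] turn 0.02 F [-0.5  0.5  0.3] w 0.759 tz [ 0.021  0.005 -1.   ]
```

Request:
arm_command:
  deltas:
    - {"xyz": [0,0,0],"turn": 0,"jaw": 150}
    - {"xyz": [0,0,0],"turn": 0,"jaw": 160}
    - {"xyz": [0,0,0],"turn": 0,"jaw": 170}
    - {"xyz": [0,0,0],"turn": 0,"jaw": 255}
    - {"xyz": [0,0,0],"turn": 0,"jaw": 255}

```text
clock: 21.12
position: [0.4587, -0.2606, 0.0034]
ee_rot: [2.213, 2.214, 0.03]
force: [-0.6, -0.0, 0.3]
width: 0.397
```

Request:
arm_command:
  deltas:
    - {"xyz": [0,0,0],"turn": 0,"jaw": 255}
    - {"xyz": [0,0,0],"turn": 0,"jaw": 255}
    - {"xyz": [0,0,0],"turn": 0,"jaw": 255}
    - {"xyz": [0,0,0],"turn": 0,"jaw": 255}
    - {"xyz": [0,0,0],"turn": 0,"jaw": 255}
  force: 25

```text
clock: 21.53
position: [0.4588, -0.2606, 0.0035]
ee_rot: [2.213, 2.214, 0.03]
force: [-0.1, -0.6, 1.6]
width: 0.324
```

Run:
```python
from h import *
to(.6207,.1525,.10)
```

```text
t 21.53 pos [ 0.4588 -0.2606  0.0035] delta cm [41.36 16.41 -9.08] turn 0.02 F [-0.1 -0.6  1.6] w 0.324 tz [ 0.022  0.005 -1.   ]
```

Request:
arm_command:
  deltas:
    - {"xyz": [0,0,-1],"turn": 0,"jaw": 255}
    - {"xyz": [0,0,-3.5],"turn": 0,"jaw": 255}
    - {"xyz": [0,0,-7],"turn": 0,"jaw": 255}
    - {"xyz": [0.5,0,-10.5],"turn": 0,"jaw": 255}
    - {"xyz": [2,0.5,-14],"turn": 0,"jaw": 255}

```text
clock: 21.95
position: [0.4589, -0.2435, 0.1457]
ee_rot: [2.217, 2.209, 0.027]
force: [0.4, -0.1, -1.1]
width: 0.321
```

Run:
```python
from h import *
to(.6207,.1525,.145)
```

```text
t 21.95 pos [ 0.4589 -0.2435  0.1457] delta cm [39.66 16.02  0.55] turn -0.22 F [ 0.4 -0.1 -1.1] w 0.321 tz [ 0.021  0.004 -1.   ]
```

Request:
arm_command:
  deltas:
    - {"xyz": [3.2,1.3,0],"turn": -0.2,"jaw": 255}
    - {"xyz": [6.8,2.7,0],"turn": -0.2,"jaw": 255}
    - {"xyz": [10.4,4.2,0],"turn": -0.2,"jaw": 255}
    - {"xyz": [14,5.6,0],"turn": -0.2,"jaw": 255}
    - {"xyz": [17.5,7.1,0],"turn": -0.2,"jaw": 255}

```text
clock: 22.37
position: [0.5306, -0.0669, 0.1487]
ee_rot: [2.214, 2.212, 0.028]
force: [1.1, 0.4, -0.3]
width: 0.325
```

Run:
```python
from h import *
to(.6207,.1525,.145)
```

```text
t 22.37 pos [ 0.5306 -0.0669  0.1487] delta cm [21.95  8.98  0.64] turn -0.04 F [ 1.1  0.4 -0.3] w 0.325 tz [ 0.021  0.004 -1.   ]
```

Request:
arm_command:
  deltas:
    - {"xyz": [3.6,1.5,0.2],"turn": 0,"jaw": 255}
    - {"xyz": [7.2,2.9,0.3],"turn": 0,"jaw": 255}
    - {"xyz": [10.8,4.4,0.4],"turn": 0,"jaw": 255}
    - {"xyz": [14.4,5.9,0.5],"turn": 0,"jaw": 255}
    - {"xyz": [18,7.3,0.6],"turn": 0,"jaw": 255}

```text
clock: 22.78
position: [0.6041, 0.1148, 0.1456]
ee_rot: [2.214, 2.212, 0.028]
force: [1.7, -0.5, -0.1]
width: 0.321
```

Run:
```python
from h import *
to(.6207,.1525,.13)
```

```text
t 22.78 pos [0.6041 0.1148 0.1456] delta cm [3.76 1.62 1.61] turn -0.05 F [ 1.7 -0.5 -0.1] w 0.321 tz [ 0.021  0.004 -1.   ]
```

Request:
arm_command:
  deltas:
    - {"xyz": [2.5,1.1,0],"turn": 0,"jaw": 255}
    - {"xyz": [3.8,1.6,0.5],"turn": 0,"jaw": 255}
    - {"xyz": [3.8,1.6,1.6],"turn": 0,"jaw": 255}
    - {"xyz": [3.8,1.6,1.6],"turn": 0,"jaw": 255}
    - {"xyz": [3.8,1.6,1.6],"turn": 0,"jaw": 255}

```text
clock: 23.2
position: [0.6195, 0.1507, 0.1295]
ee_rot: [2.216, 2.21, 0.023]
force: [-0.1, -0.8, -1.1]
width: 0.319
```

Run:
```python
from h import *
to(.6207,.1525,.0165)
g=get_image('scene');save(cv2.resize(g['frame'][80:280,240:500],None,fx=3,fy=3),'s5')
```

```text
t 23.20 pos [0.6195 0.1507 0.1295] delta cm [ 0.16 -0.1  11.3 ] turn -0.16 F [-0.1 -0.8 -1.1] w 0.319 tz [ 0.019  0.002 -1.   ]
```

View pics/s5.png

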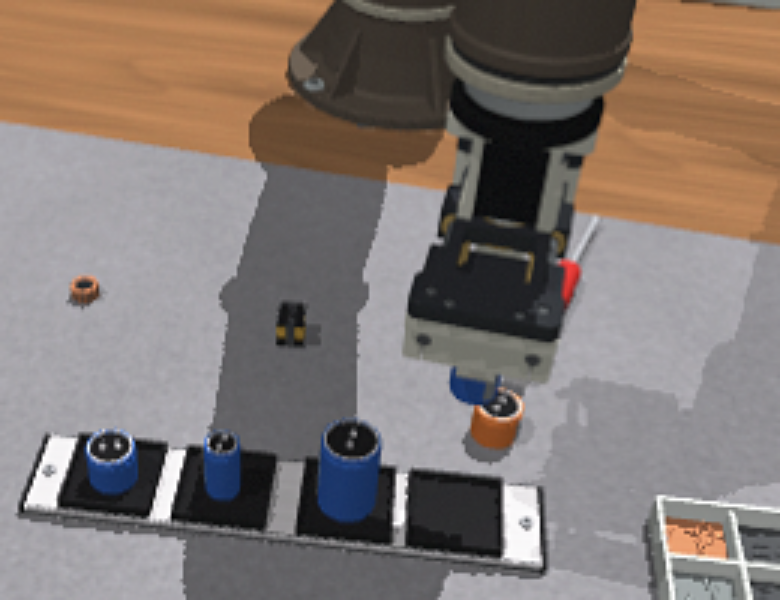

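Cap75 is held upright above dish 4, whose floor is empty at crop (455,510). Lowering.

Request:
arm_command:
  deltas:
    - {"xyz": [0.15,-0.1,2],"turn": -0.15,"jaw": 255}
    - {"xyz": [0.15,-0.1,5],"turn": -0.15,"jaw": 255}
    - {"xyz": [0.15,-0.1,8],"turn": -0.15,"jaw": 255}
    - {"xyz": [0.15,-0.1,9.5],"turn": -0.15,"jaw": 255}
    - {"xyz": [0.15,-0.1,9.5],"turn": -0.15,"jaw": 255}

```text
clock: 23.67
position: [0.6184, 0.1498, 0.0323]
ee_rot: [2.217, 2.211, 0.017]
force: [0.1, -0.2, -0.4]
width: 0.32
```

Run:
```python
from h import *
to(.6207,.1525,.0165)
```

```text
t 23.67 pos [0.6184 0.1498 0.0323] delta cm [0.27 0.21 1.59] turn -0.17 F [ 0.1 -0.2 -0.4] w 0.32 tz [ 0.015  0.    -1.   ]
```

Request:
arm_command:
  deltas:
    - {"xyz": [0.25,0.2,0.5],"turn": -0.15,"jaw": 255}
    - {"xyz": [0.25,0.2,1.1],"turn": -0.15,"jaw": 255}
    - {"xyz": [0.25,0.2,1.4],"turn": -0.15,"jaw": 255}
    - {"xyz": [0.25,0.2,1.5],"turn": -0.15,"jaw": 255}
    - {"xyz": [0.25,0.2,1.5],"turn": -0.15,"jaw": 255}

```text
clock: 24.08
position: [0.6209, 0.1523, 0.0178]
ee_rot: [2.214, 2.213, 0.018]
force: [0.1, -0.8, -0.8]
width: 0.32
```

Run:
```python
from h import *
to(.6207,.1525,.0165)
```

```text
t 24.08 pos [0.6209 0.1523 0.0178] delta cm [ 0.02 -0.03  0.13] turn -0.03 F [ 0.1 -0.8 -0.8] w 0.32 tz [ 0.016  0.    -1.   ]
```

Request:
arm_command:
  deltas:
    - {"xyz": [0,0,0.15],"turn": 0,"jaw": 255}
    - {"xyz": [0,0,0.15],"turn": 0,"jaw": 255}
    - {"xyz": [0,0,0.15],"turn": 0,"jaw": 255}

```text
clock: 24.33
position: [0.6211, 0.1523, 0.0166]
ee_rot: [2.214, 2.213, 0.018]
force: [-0.0, -0.7, -0.2]
width: 0.323
```

Request:
arm_command:
  deltas:
    - {"xyz": [0,0,0],"turn": 0,"jaw": 50}
    - {"xyz": [0,0,0],"turn": 0,"jaw": 50}
    - {"xyz": [0,0,0],"turn": 0,"jaw": 50}
    - {"xyz": [0,0,0],"turn": 0,"jaw": 50}
    - {"xyz": [0,0,0],"turn": 0,"jaw": 50}

```text
clock: 24.75
position: [0.6212, 0.1524, 0.0167]
ee_rot: [2.214, 2.213, 0.019]
force: [0.2, 0.5, -0.4]
width: 0.633
```

Request:
arm_command:
  deltas:
    - {"xyz": [0,0,-1],"turn": 0,"jaw": 0}
    - {"xyz": [0,0,-4],"turn": 0,"jaw": 0}
    - {"xyz": [0,0,-8],"turn": 0,"jaw": 0}
    - {"xyz": [0,0,-11],"turn": 0,"jaw": 0}
    - {"xyz": [0,0,-13],"turn": 0,"jaw": 0}

```text
clock: 25.17
position: [0.6204, 0.1522, 0.151]
ee_rot: [2.213, 2.211, 0.024]
force: [0.5, -0.1, -0.3]
width: 0.979
```

Request:
arm_command:
  deltas:
    - {"xyz": [2,-4,0],"turn": 0,"jaw": 0}
    - {"xyz": [4,-8,0],"turn": 0,"jaw": 0}
    - {"xyz": [6,-12,0],"turn": 0,"jaw": 0}
    - {"xyz": [8,-16,0],"turn": 0,"jaw": 0}
    - {"xyz": [8,-16,0],"turn": 0,"jaw": 0}

```text
clock: 25.58
position: [0.4545, 0.2355, 0.148]
ee_rot: [2.21, 2.22, 0.022]
force: [0.9, -0.1, -0.2]
width: 1.0
```

Request:
arm_command:
  deltas:
    - {"xyz": [0,0,0],"turn": 0,"jaw": 0}
    - {"xyz": [0,0,0],"turn": 0,"jaw": 0}
    - {"xyz": [0,0,0],"turn": 0,"jaw": 0}

```text
clock: 25.83
position: [0.456, 0.235, 0.1487]
ee_rot: [2.21, 2.218, 0.024]
force: [0.5, -0.1, 0.6]
width: 1.002
```

Run:
```python
from h import *
to(.6207,.1525,.0165)
g=get_image('scene');save(cv2.resize(g['frame'][120:280,240:500],None,fx=3,fy=3),'s6')
wcaps('scene');print()
g=get_image('top');save(cv2.resize(g['frame'][100:270,160:420],None,fx=3,fy=3),'t6')
wcaps('top')
```

```text
t 25.83 pos [0.456  0.235  0.1487] delta cm [-8.36 16.2  13.48] turn 0.2 F [ 0.5 -0.1  0.6] w 1.002 tz [ 0.018  0.004 -1.   ]
[425. 177.] 199 z 0.026 [0.3742 0.1956] 0.046 [0.3782 0.1949]
[182. 196.] 877 z 0.0341 [ 0.6104 -0.3347] 0.0685 [ 0.6112 -0.3333]
[337. 185.] 81 z 0.0275 [ 0.4649 -0.0031] 0.0165 [ 0.466  -0.0033]
[415. 196.] 110 z 0.0289 [0.4546 0.1812] 0.0181 [0.4537 0.1813]
[397. 231.] 686 z 0.0877 [0.6214 0.1507] 0.0152 [0.623  0.1509]
[356. 235.] 585 z 0.0736 [0.6315 0.0785] 0.0202 [0.6329 0.0791]
[277. 232.] 284 z 0.0439 [ 0.656  -0.0822] 0.0176 [ 0.6568 -0.0818]
[314. 233.] 233 z 0.0586 [ 0.6451 -0.0058] 0.0127 [ 0.6456 -0.0051]
[475. 278.] 353 z 0.0246 [0.6422 0.3282] 0.0795 [0.6497 0.3135]

[160. 156.] 231 z 0.0258 [0.643  0.3222] 0.0756 [0.6507 0.3049]
[458. 170.] 1453 z 0.0341 [ 0.6094 -0.3326] 0.0695 [ 0.6077 -0.3326]
[340. 150.] 236 z 0.0448 [ 0.6552 -0.0794] 0.0171 [ 0.6547 -0.0795]
[264. 161.] 367 z 0.0749 [0.6308 0.0797] 0.0197 [0.6307 0.0796]
[304. 155.] 138 z 0.0596 [ 0.6439 -0.0027] 0.012 [ 0.6436 -0.0029]
[229. 166.] 276 z 0.0897 [0.621 0.152] 0.0147 [0.621  0.1523]
[224. 213.] 221 z 0.0326 [0.5253 0.1689] 0.017 [0.525  0.1688]
[305. 241.] 134 z 0.0284 [ 0.4642 -0.0019] 0.0165 [ 0.4642 -0.0011]
[218. 248.] 87 z 0.03 [0.4539 0.1837] 0.0173 [0.4533 0.1823]
[212. 286.] 403 z 0.0264 [0.3728 0.1978] 0.0448 [0.373 0.196]
```

View pics/s6.png

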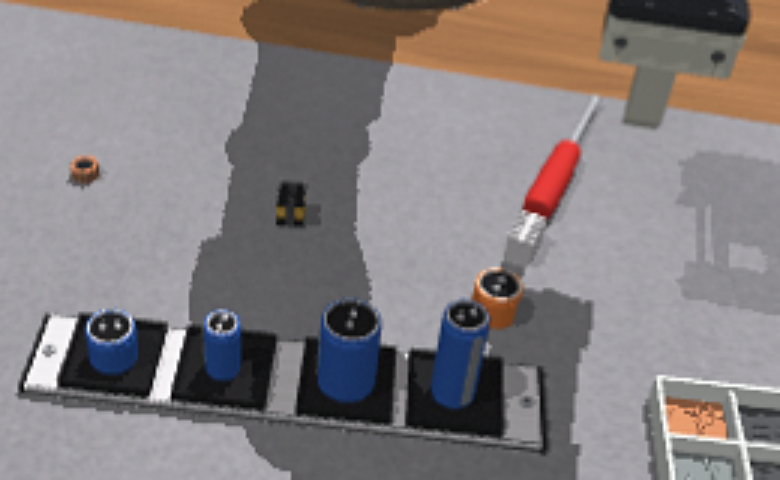

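View pics/t6.png

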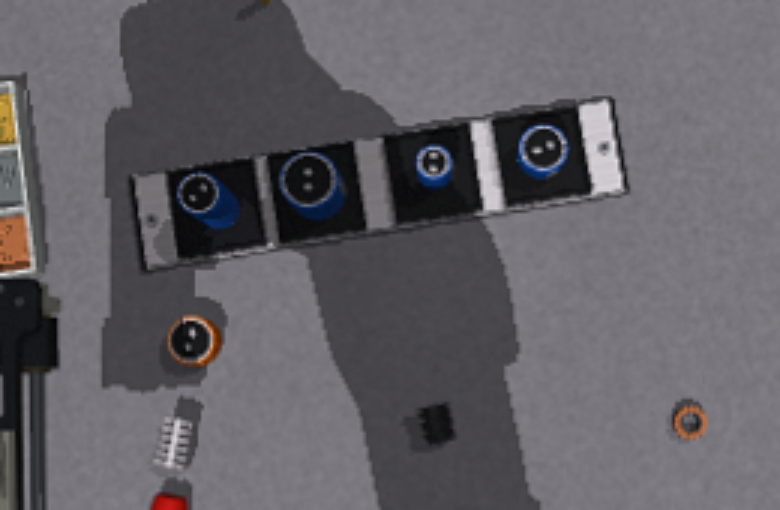

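All four stand upright, at crop x≈110, 222, 350 and 462 in the scene view. Both cameras put them within about 3 mm of the dish centres, with tops at the expected heights and the gripper clear. Handing in.

```bash
python3 -c "
from h import *
print(sign_off())"
```

```text
the job is handed in; nothing more can be done
None
```

All four blue capacitors stand pins up in the dishes, shortest to tallest (30, 45, 60, 75 mm) starting from the board end. None tipped over on the way, and I handed the job in at about 26 s on the robot's clock.

- **Last checks:** both the scene and top cameras show every can upright and within about 3 mm of its dish centre. The measured tops, about 44, 59, 74 and 88 mm above the table, match cans resting on the dish floors. The gripper was open and clear of everything.
- **First grasp failed:** the jaws closed just above the 30 mm can without moving it. The depth images showed the real fingertips about 19 mm higher than the reported tool position. I corrected every later grasp and placement for that.
- **Small disagreements:** the two cameras differ by 1 to 3 mm in position. The tool also drifted to about 0.02 rad of tilt during the moves, with no visible effect on the cans.

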